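# Lock the flower press with the flat driver

## Task

Take the flat-bladed driver out of its stand and set its blade in the slotted screw of the flower press. Keeping the blade down in the slot, turn the screw clockwise until it is tight against its stop, with the slot in line with the two dark marks beside it. Then put the driver back upright in the well it came from and let go.

Things in the scene. Friction and masses are not known exactly. Their poses are not given: they have to be found in the camera images.
- driver_grip (a point): Middle of the driver's flat-sided wooden handle: 24 thick along x, 36 wide along y, 64 mm tall, z up; grip across the 24. 32 mm below, a collar 54 across, 6 thick rests on the dark wooden stand (76x164, 80 high; row of wells within 20 deg of the handle's y). Driver: 130 long, 120 g, upright in a 40 mm well, 70 deep. The other well, 84 mm off, holds an awl with a bulbous handle: not wanted.
- driver_tip (a point): Middle of the end of the driver's blade, 98 mm straight below driver_grip, same axes. The blade is 26 mm wide along y (as the handle's broad faces), 4 mm thick along x, 20 mm long, on a 10 mm shank below a tapered ferrule.
- screw_slot (a point): Centre of the lock screw's slot at its top face, 61 mm above the table, z up; turns with the screw. Round steel head 48 mm across on a 70 mm plate on a plywood press 120x190, 42 high. The slot runs across it along y: 9 mm wide (15 at the flared mouth), 12 deep; the blade has 11 deg of play each way, so the screw lags that much. The like head 90 mm away has a hexagonal socket, no slot: not wanted.
- lock_screw (a joint): Angle of the lock screw, rad, growing clockwise seen from above: starts at 0 to 0.25; hard stop at 1.2 (tight), where the slot points at the two dark marks on its plate. Light friction (0.06 N m); stays where it is left.
Not all that is in view belongs to the job. Leave any orange or turquoise look-alike of the part that bears driver_grip alone.

How it is judged:
On the way, in this order (a step that is already met when the one before it is completed fails the run):
1. the driver's blade stands in the slot of the still loose screw, at least 4 mm deep (z of driver_tip in the frame of screw_slot below -0.004 m and horizontal distance between driver_tip and screw_slot below 0.015 m and value of joint lock_screw below 0.6 rad), for 0.1 s.
2. the screw is tight (above 0.95 rad) with the blade still in the slot (z of driver_tip in the frame of screw_slot below -0.004 m and horizontal distance between driver_tip and screw_slot below 0.015 m and value of joint lock_screw above 0.95 rad), for 0.1 s.
At the end, for the whole second after the job is handed in: The screw is within 0.25 rad (14 degrees) of its tight stop; the driver stands again in its own well, its handle within 20 mm of where it began and upright within 10 degrees, released (value of joint lock_screw above 0.95 rad and distance of driver_grip from where it was at the start of the episode below 0.02 m and angle between driver_grip's own z axis and vertical below 0.17 rad); the robot touches nothing.
It fails at once if the screw is turned (faster than 0.5 rad/s) while the driver's blade is not in its slot (velocity of joint lock_screw above 0.5 rad/s and (z of driver_tip in the frame of screw_slot above 0.001 m or horizontal distance between driver_tip and screw_slot above 0.016 m)).
It also fails if it takes over 51 s, if anything falls off the work surface, if the arm or the gripper's body presses on something with over 40 N, if the wrist force passes 120 N, or if a joint passes its speed limit or range.

## Robot

A 7-joint arm with a two-finger parallel gripper is mounted at the origin on the work surface; the furniture and walls round the work are solid. World frame = base frame: x ahead of the robot, y to its left, z up, the work surface at z = 0. Lengths are in m, angles in rad, forces in N, time in s.
With the tool pointing down it reaches from about 0.425 to 0.925 m from the base axis. Payload 6.8 kg.
Tool frame: the origin (TCP) lies at the very end of the fingers, on their centre line; the grasp point (between the pads) lies 19 mm behind it; z points along the fingers, y is the direction in which the jaws open and shut (so a half turn about z gives the same grasp; the last joint's range is limited). The gripper opens to 85 mm and grips with 20 to 120 N. Pads are 22 mm wide; open, the fingers measure 114 mm over their backs; the gripper's body (76 mm by 85 mm) begins 54 mm behind the grasp point. The pads swing forward as they close: fully open they stand 13 mm farther back than shut.
Start: joints at [-1.281, 0.477, 0.022, 1.555, -0.011, 1.109, -0.083], TCP at [0.261, 0.622, 0.202] pointing down, gripper open.
Joint ranges: [-2.96, 2.96], [-0.34, 2.1], [-1.41, 1.46], [0.24, 2.44], [-1.37, 4.51], [0.17, 1.92], [-2.96, 2.96]. Speed limits (rad/s): [2.39, 2.39, 3.14, 3.14, 3.14, 3.14, 3.14].

## Interface

Orientations are given as a rotation vector (axis times angle).
In Python, from bench import monitor, viewer, job gives the robot as it stands. The module is installed in compiled form; this text tells all that it offers.
- The arm moves only by the tool drive_tool, never from a script. Its argument "commands" is a list of rows, each an object with "linear": the shift along the tool's x, y, z in m, a list of three; "dr": the turn, a rotation vector about the tool's x, y, z in degrees, a list of three; "jaw": the closure, from 0 (fully open) to 1 (shut). A call has 1 to 8 rows; each row shifts and turns the pose as measured when the row begins, along the tool's axes as they then stand; what a row does not reach is not made up. A row lasts 1/8 s, in which the tool goes at most 62.5 mm and 10.7 degrees, less where a joint would pass 70% of its speed; a pose out of reach is approached as far as the arm can. A call is refused whole if a number of a shift passes 0.0625 or a number of a turn 10.7, either way. A call with a gripper value outside its range is refused whole. The fingers move at their own pace and stop on an object; "force" is the grip in N (left out, the last holds). Time passes only in rows, so rows that do not move let the fingers close. It gives the time, the measured TCP pose, the force and the opening at its end, in the units of the state.
- monitor.get_obs(): the state, without advancing time (a new reading comes with each control period).
- viewer.grab_frame(name): name is "side" or "top"; returns the picture (420x560x3 uint8, red, green, blue); there is no depth.
- viewer.calibration(name): a dict with "K" (3x3 intrinsics, pixels), "R" (3x3) and "t" (3): a world point X has camera coordinates R X + t. Camera axes: x right, y down, z forward; pixel columns grow to the right and rows downward; lengths in m; the calibration is good to about 2 mm. A picture is of the moment at which its call begins. calibration takes no time and is no camera call.
- job.hand_in(): hands the job in, once; it reports no verdict.
The state is a dict: "clock": time; "joints": joint angles; "qvel": joint speeds; "tau": joint torques, N m; "tcp_pos": TCP position; "orientation": TCP orientation; "contact_force": force on the tool from outside, world axes, zero at the start; "moment": the same for the moment, N m; "grip_width": finger opening in m.
Only numpy, scipy, OpenCV 4.12 (cv2) and the standard library are available. Lean on these libraries where they do the work, as an engineer would, in place of code of your own. Each camera call takes 0.05 s, during which the arm holds its last target.

## Working session

There is one attempt and no reset: what is moved stays moved. The work goes in short steps, Python scripts to look and compute and a tool call to move; the robot and the scene stay as the last step left them, time stands still between calls to the robot, and variables do not carry over. Pictures are saved under pics/ and viewed, and the job is handed in when it is done.

Besides the shell and the picture viewer there is one more tool, called after "Emit:" as name(argument=value, ...), one argument or row to a line, values as JSON. drive_tool: Moves the arm, as the interface text tells. Its arguments: {"type":"object","properties":{"commands":{"type":"array"},"force":{"type":"number"}},"required":["commands"]}

```bash
mkdir -p pics; python3 - <<'E'
from bench import monitor, viewer
import cv2
o=monitor.get_obs()
for k,v in o.items(): print(k,v)
for n in("side","top"):
    im=viewer.grab_frame(n); cv2.imwrite(f"pics/{n}0.png",cv2.cvtColor(im,cv2.COLOR_RGB2BGR))
    c=viewer.calibration(n); print(n,c)
E
```

```text
clock 0.0
joints [-1.28109778  0.47782981  0.02234287  1.55649017 -0.01148672  1.10930084
 -0.08307971]
qvel [-0.00159549 -0.00029026  0.00048523  0.00137103  0.00119237  0.0007409
  0.0023442 ]
tau [-6.62827479e-04 -5.96453154e+01  1.60795167e+00 -2.81191009e+01
  1.25715189e-02  9.51102935e-03  7.73901178e-06]
tcp_pos [0.26125377 0.62166448 0.20108958]
orientation [-6.20635963e-01 -3.07945092e+00  2.96383725e-03]
contact_force [0.07478749 0.16451904 0.07768814]
moment [-0.01116821  0.00530485 -0.05787682]
grip_width 0.08539333971054099
side {'K': array([[383.68729557,   0.        , 277.10849854],
       [  0.        , 383.68729557, 204.1979891 ],
       [  0.        ,   0.        ,   1.        ]]), 'R': array([[ 0.99723007, -0.07299984,  0.01425495],
       [-0.01213048, -0.34871208, -0.9371514 ],
       [ 0.07338277,  0.93438264, -0.34863169]]), 't': array([-0.55779019,  0.12555005,  0.82791052])}
top {'K': array([[426.09679072,   0.        , 283.86373843],
       [  0.        , 426.09679072, 209.79394161],
       [  0.        ,   0.        ,   1.        ]]), 'R': array([[-0.01022494, -0.99979091, -0.01770841],
       [-0.98740425,  0.01289131, -0.15769164],
       [ 0.15788695,  0.01587297, -0.98732961]]), 't': array([0.01291399, 0.57064941, 0.91313367])}
```

View pics/side0.png

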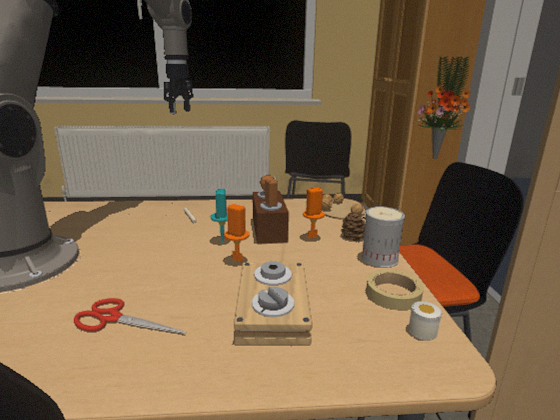

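View pics/top0.png

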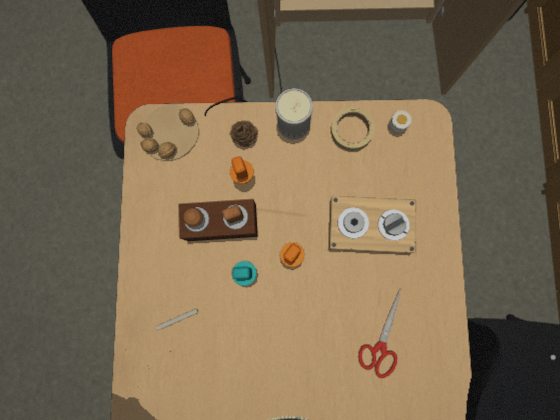

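```bash
python3 - <<'E'
import cv2,numpy as np
t=cv2.imread("pics/top0.png"); s=cv2.imread("pics/side0.png")
a=cv2.resize(t[190:250,170:270],None,fx=4,fy=4,interpolation=cv2.INTER_CUBIC)
b=cv2.resize(t[190:260,325:425],None,fx=4,fy=4,interpolation=cv2.INTER_CUBIC)
c=cv2.resize(s[165:245,230:330],None,fx=4,fy=4,interpolation=cv2.INTER_CUBIC)
d=cv2.resize(s[255:345,225:325],None,fx=4,fy=4,interpolation=cv2.INTER_CUBIC)
h=360
f=lambda x:cv2.copyMakeBorder(x,0,h-x.shape[0],0,0,cv2.BORDER_CONSTANT)[:h]
cv2.imwrite("pics/crop0.png",cv2.resize(np.vstack([np.hstack([f(a),f(b)]),np.hstack([f(c),f(d)])]),(800,600)) if 0 else np.vstack([np.hstack([a[:240],b[:240]]),np.hstack([f(c),f(d)])])[:600])
E
```

```text
(no output)
```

View pics/crop0.png

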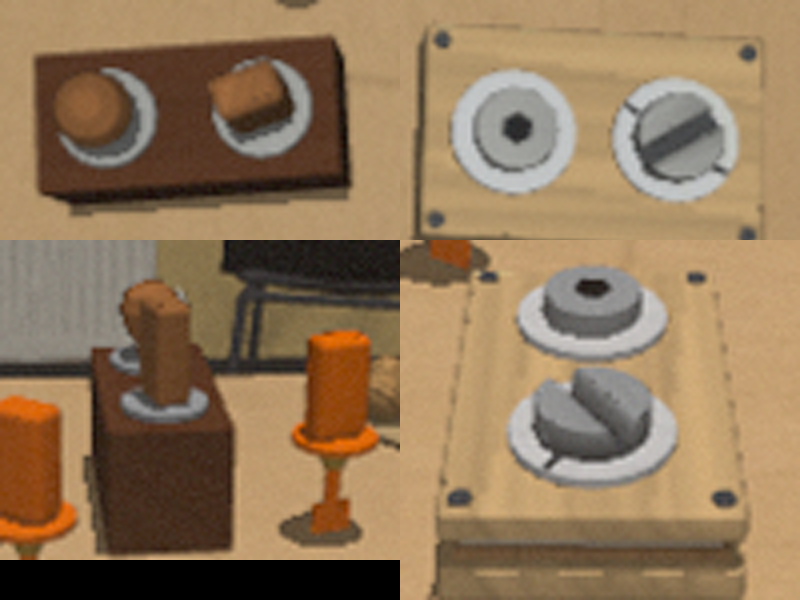

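```bash
cat > h.py <<'E'
import cv2,numpy as np
from bench import monitor, viewer
def grab(n,f):
    im=viewer.grab_frame(n); b=cv2.cvtColor(im,cv2.COLOR_RGB2BGR); cv2.imwrite("pics/"+f,b); return b
def cast(n,uv,z):
    c=viewer.calibration(n);R,t=c["R"],c["t"]
    d=R.T@np.linalg.inv(c["K"])@np.array([uv[0],uv[1],1.]);o=-R.T@t
    return o+d*(z-o[2])/d[2]
def castm(n,P,z): return np.array([cast(n,p,z) for p in np.reshape(P,(-1,2))])
def proj(n,X):
    c=viewer.calibration(n);x=c["K"]@(c["R"]@np.array(X,float)+c["t"]);return x[:2]/x[2]
E
python3 - <<'E'
from h import *
t=cv2.imread("pics/top0.png"); hsv=cv2.cvtColor(t,cv2.COLOR_BGR2HSV)
for (u,v) in [(233,210),(237,216),(244,212),(215,225),(180+70,235),(394,225),(400,214),(407,220),(384,228)]: print((u,v),hsv[v,u],t[v,u])
def line(img,name):
    pass
np.set_printoptions(linewidth=250)
print(hsv[202:232,218:252,2])
print(hsv[202:232,218:252,1])
E
```

```text
(233, 210) [ 14 150 139] [ 57  95 139]
(237, 216) [ 13 134  74] [35 52 74]
(244, 212) [ 23   6 160] [156 159 160]
(215, 225) [ 10 142  86] [38 54 86]
(250, 235) [ 13 158  34] [13 22 34]
(394, 225) [60  3 75] [74 75 74]
(400, 214) [ 75   3 166] [165 166 164]
(407, 220) [ 50   8 196] [190 196 192]
(384, 228) [ 90   6 123] [123 123 120]
[[87 87 89 ... 89 87 88]
 [86 85 89 ... 86 90 89]
 [83 88 86 ... 93 87 88]
 ...
 [89 88 87 ... 90 90 89]
 [89 85 88 ... 88 87 83]
 [91 91 88 ... 89 88 86]]
[[164 158 149 ... 143 149 142]
 [154 153 146 ... 142 130 146]
 [151 145 145 ... 137 161 145]
 ...
 [143 133 149 ... 144 150 152]
 [146 159 145 ... 148 152 166]
 [146 149 154 ... 143 145 151]]
```

```bash
python3 - <<'E'
from h import *
t=cv2.imread("pics/top0.png"); hsv=cv2.cvtColor(t,cv2.COLOR_BGR2HSV)
def roi(m,x0,y0,x1,y1):
    o=np.zeros_like(m);o[y0:y1,x0:x1]=m[y0:y1,x0:x1];return o
def big(m):
    c,_=cv2.findContours(m,cv2.RETR_EXTERNAL,cv2.CHAIN_APPROX_NONE);return max(c,key=cv2.contourArea)
def rect(m,z,nm):
    c=big(m);w=castm("top",c,z);r=cv2.minAreaRect((w[:,:2]*1000).astype(np.float32))
    print(nm,np.round(cv2.minAreaRect(c)[0],1),"mm",np.round(r[0],1),np.round(r[1],1),"ang",round(r[2],1),"area",cv2.contourArea(c));return c
vis=t.copy()
# handle top
m=cv2.inRange(hsv,(5,110,105),(25,220,175)); c=rect(roi(m,218,200,250,230),.150,"handle"); cv2.drawContours(vis,[c],-1,(0,255,0),1)
# collar white
m=cv2.inRange(hsv,(0,0,125),(179,45,255)); c=big(roi(m,218,198,255,232)); hull=cv2.convexHull(c); cv2.drawContours(vis,[hull],-1,(255,0,0),1)
w=castm("top",hull,.086)*1000; print("collar hull circle",cv2.minEnclosingCircle(w[:,:2].astype(np.float32)), cv2.fitEllipse(w[:,:2].astype(np.float32)))
# stand
m=cv2.inRange(hsv,(0,80,55),(20,255,110)); c=rect(cv2.morphologyEx(roi(m,170,190,265,245),cv2.MORPH_CLOSE,np.ones((25,25))),.08,"stand"); cv2.drawContours(vis,[c],-1,(0,255,255),1)
# plate
m=cv2.inRange(hsv,(0,0,150),(179,40,255)); c=big(roi(m,372,205,416,245));hull=cv2.convexHull(c);cv2.drawContours(vis,[hull],-1,(255,0,0),1)
for z in(.042,.045): 
    w=castm("top",hull,z)*1000; print("plate",cv2.fitEllipse(w[:,:2].astype(np.float32)))
# slot
m=cv2.inRange(hsv,(0,0,0),(179,60,100)); c=rect(roi(m,384,213,405,238),.061,"slot"); cv2.drawContours(vis,[c],-1,(0,0,255),1)
cv2.imwrite("pics/seg0.png",np.hstack([cv2.resize(vis[190:250,170:270],None,fx=4,fy=4,interpolation=0),cv2.resize(vis[195:255,325:425],None,fx=4,fy=4,interpolation=0)]))
E
```

```text
handle [230.7 212.1] mm [550.8 111.2] [20.7 32.9] ang 18.5 area 142.0
collar hull circle ((551.3642578125, 111.18275451660156), 26.152740478515625) ((551.69970703125, 111.32779693603516), (51.05506134033203, 52.63722229003906), 141.78147888183594)
stand [217.3 216.4] mm [552.8 149.9] [109.6 168.1] ang 3.1 area 3045.0
plate ((535.1380615234375, -238.05662536621094), (68.8769760131836, 69.10845184326172), 3.4316227436065674)
plate ((534.7725219726562, -237.3329315185547), (68.659423828125, 68.89016723632812), 3.430541515350342)
slot [394.  226.4] mm [ 528.5 -235. ] [31.2 44.2] ang 10.0 area 94.5
```

View pics/seg0.png

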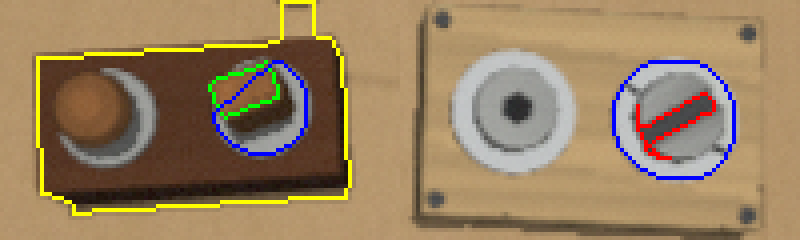

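```bash
python3 - <<'E'
from h import *
t=cv2.imread("pics/top0.png"); s=cv2.imread("pics/side0.png")
g=cv2.cvtColor(t,cv2.COLOR_BGR2GRAY)
m=cv2.inRange(g,0,100); o=np.zeros_like(m);o[210:240,384:406]=m[210:240,384:406]
# keep pixels within head interior: radius 19mm of projected head centre
o2=o.copy()
c0=np.array([.535,-.2375])
for v,u in np.argwhere(o>0):
    if np.linalg.norm(cast("top",(u,v),.061)[:2]-c0)>.021:o2[v,u]=0
p=np.argwhere(o2>0)[:,::-1].astype(float); w=castm("top",p,.057)[:,:2]
vx=cv2.fitLine(w.astype(np.float32),cv2.DIST_HUBER,0,1e-4,1e-4).ravel();print("slot",len(p),vx,"thin yaw",np.degrees(np.arctan2(vx[1],vx[0]))-90)
# marks: dark pixels in annulus 26..35 mm at z=.045
c1=np.array([.535,-.2375]);M=[]
for v in range(200,250):
    for u in range(365,425):
        x=cast("top",(u,v),.045)[:2]-c1
        if .027<np.linalg.norm(x)<.034 and g[v,u]<130: M.append((u,v,round(np.degrees(np.arctan2(x[1],x[0]))),g[v,u]))
print(M)
vis=cv2.cvtColor(g,cv2.COLOR_GRAY2BGR);vis[o2>0]=(0,0,255)
for X in[(.535,-.2375,.061),(.535,-.2375,.045)]:
    for n,I in(("top",vis),("side",s)):
        P=[proj(n,np.array(X)+np.array([np.cos(a),np.sin(a),0])*(.024 if X[2]>.05 else .035)) for a in np.linspace(0,6.28,60)]
        cv2.polylines(I,[np.int32(np.round(np.array(P)*16))],True,(0,255,0),1,shift=4)
for z,r in((.086,.027),(.150,.0216)):
    for n,I in(("top",vis),("side",s)):
        P=[proj(n,np.array([.551,.111,z])+np.array([np.cos(a),np.sin(a),0])*r) for a in np.linspace(0,6.28,60)]
        cv2.polylines(I,[np.int32(np.round(np.array(P)*16))],True,(0,255,0),1,shift=4)
z=lambda I:cv2.resize(I,None,fx=4,fy=4,interpolation=0)
cv2.imwrite("pics/seg1.png",np.vstack([np.hstack([z(vis[190:250,170:270]),z(vis[195:255,325:425])]),np.hstack([z(s[160:240,230:330]),z(s[250:330,225:325])])]))
E
```

```text
slot 97 [ 0.45767042 -0.8891219   0.5348488  -0.23803529] thin yaw -152.7631Traceback (most recent call last):
  File "<stdin>", line 16, in <module>
  File "h.py", line 6, in cast
    c=viewer.calibration(n);R,t=c["R"],c["t"]
ValueError: time passes only in moves, steps and waits
```

```bash
python3 - <<'E'
s=open('h.py').read()
s=s.replace('def grab','from functools import lru_cache\n@lru_cache(None)\ndef cal(n): return viewer.calibration(n)\ndef grab').replace('c=viewer.calibration(n)','c=cal(n)')
open('h.py','w').write(s)
E
python3 - <<'E'
from h import *
t=cv2.imread("pics/top0.png"); s=cv2.imread("pics/side0.png")
g=cv2.cvtColor(t,cv2.COLOR_BGR2GRAY)
c1=np.array([.535,-.2375]);M=[]
vis=cv2.cvtColor(g,cv2.COLOR_GRAY2BGR)
for v in range(200,250):
    for u in range(365,425):
        x=cast("top",(u,v),.045)[:2]-c1
        if .027<np.linalg.norm(x)<.034 and g[v,u]<140: M.append((u,v,round(np.degrees(np.arctan2(x[1],x[0]))),g[v,u]))
print(M)
for c,zz in(((.535,-.2375),((.061,.024),(.045,.035))),((.551,.111),((.086,.027),(.150,.0216)))):
  for z,r in zz:
    for n,I in(("top",vis),("side",s)):
        P=[proj(n,np.array([*c,z])+np.array([np.cos(a),np.sin(a),0])*r) for a in np.linspace(0,6.28,60)]
        cv2.polylines(I,[np.int32(np.round(np.array(P)*16))],True,(0,255,0),1,shift=4)
z=lambda I:cv2.resize(I,None,fx=4,fy=4,interpolation=0)
cv2.imwrite("pics/seg1.png",np.vstack([np.hstack([z(vis[190:250,170:270]),z(vis[195:255,325:425])]),np.hstack([z(s[160:240,230:330]),z(s[250:330,225:325])])]))
for q in[(240,182),(291,265),(244,282)]: print(cast("top",q,0))
E
```

```text
[(381, 216, 55, np.uint8(111)), (382, 216, 52, np.uint8(107)), (382, 217, 56, np.uint8(117)), (383, 217, 53, np.uint8(83)), (404, 231, -124, np.uint8(115)), (404, 232, -128, np.uint8(72)), (405, 232, -125, np.uint8(86)), (406, 232, -123, np.uint8(131)), (405, 233, -129, np.uint8(134)), (406, 233, -127, np.uint8(126))]
[0.64656121 0.11101721 0.        ]
[ 0.44872623 -0.00815345  0.        ]
[0.41111324 0.10038185 0.        ]
```

View pics/seg1.png

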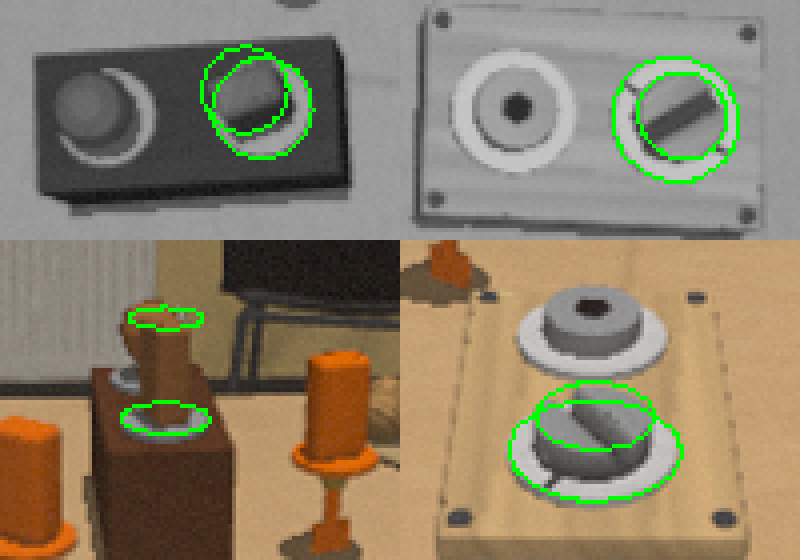

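```bash
cat > plan.py <<'E'
import sys,numpy as np
from scipy.spatial.transform import Rotation as Ro
from bench import monitor
# usage: plan.py x y z yaw n
def tgt(yaw):
    a=np.radians(yaw);return np.array([[-np.sin(a),np.cos(a),0],[np.cos(a),np.sin(a),0],[0,0,-1]])  .T
if __name__=="__main__":
    x,y,z,yaw,n=map(float,sys.argv[1:6]);n=int(n)
    o=monitor.get_obs();p=np.array(o["tcp_pos"]);R=Ro.from_rotvec(o["orientation"]).as_matrix()
    T=tgt(yaw)
    if len(sys.argv)<=6:
        T2=tgt(yaw+180)
        d=lambda A:Ro.from_matrix(R.T@A).magnitude()
        if d(T2)<d(T):T=T2
    dr=Ro.from_matrix(R.T@T).as_rotvec(); dp=np.array([x,y,z])-p
    print("clock",round(o["clock"],2),"pos",np.round(p,4),"yaw",np.round(np.degrees(np.arctan2(R[1,1],R[0,1])),2),"tilt",np.round(np.degrees(np.arccos(-R[2,2])),2),"F",np.round(o["contact_force"],1),"M",np.round(o["moment"],2),"w",round(o["grip_width"],4),"j7",np.round(o["joints"][6],2))
    print("dr/row",np.round(np.degrees(dr)/n,2))
    for i in range(n):
        print(np.round(R.T@dp/n,4).tolist(),end=" "); R=R@Ro.from_rotvec(dr/n).as_matrix()
    print()
E
python3 plan.py 0.551 0.111 0.23 18.5 14
```

```text
clock 0.1 pos [0.2613 0.6218 0.2012] yaw 67.21 tilt 0.09 F [-0.2 -0.3 -0.2] M [ 0.03 -0.02 -0.02] w 0.0855 j7 -0.08
dr/row [-0.01  0.    3.48]
[-0.0332, -0.0256, -0.002] [-0.0347, -0.0236, -0.002] [-0.0361, -0.0214, -0.002] [-0.0373, -0.0192, -0.002] [-0.0384, -0.0169, -0.002] [-0.0394, -0.0145, -0.002] [-0.0402, -0.0121, -0.002] [-0.0408, -0.0096, -0.002] [-0.0413, -0.0072, -0.002] [-0.0417, -0.0046, -0.002] [-0.0419, -0.0021, -0.002] [-0.0419, 0.0005, -0.002] [-0.0418, 0.003, -0.0021] [-0.0416, 0.0055, -0.0021]
```

Emit:
drive_tool(
  commands=[
    {"linear":[-0.033,-0.026,-0.004],"dr":[0,0,3.5],"jaw":0},
    {"linear":[-0.035,-0.024,-0.004],"dr":[0,0,3.5],"jaw":0},
    {"linear":[-0.036,-0.021,-0.004],"dr":[0,0,3.5],"jaw":0},
    {"linear":[-0.037,-0.019,-0.004],"dr":[0,0,3.5],"jaw":0},
    {"linear":[-0.038,-0.017,-0.004],"dr":[0,0,3.5],"jaw":0},
    {"linear":[-0.039,-0.0145,-0.004],"dr":[0,0,3.5],"jaw":0},
    {"linear":[-0.04,-0.012,-0.004],"dr":[0,0,3.5],"jaw":0},
    {"linear":[-0.041,-0.01,0],"dr":[0,0,3.5],"jaw":0},
  ],
  force=60,
)

```text
clock: 1.1
tcp_pos: [0.4245, 0.3215, 0.2266]
orientation: [-1.358, -2.83, 0.012]
contact_force: [1.2, -0.6, -0.2]
grip_width: 0.0854
```

```bash
python3 plan.py 0.551 0.111 0.23 18.5 8
```

```text
clock 1.1 pos [0.4245 0.3215 0.2266] yaw 38.72 tilt 0.45 F [ 1.2 -0.6 -0.2] M [-0.01 -0.01 -0.02] w 0.0854 j7 -0.03
dr/row [-0.05  0.02  2.53]
[-0.0304, -0.0041, -0.0004] [-0.0306, -0.0028, -0.0004] [-0.0307, -0.0014, -0.0004] [-0.0307, -0.0001, -0.0004] [-0.0307, 0.0013, -0.0004] [-0.0306, 0.0026, -0.0004] [-0.0304, 0.004, -0.0004] [-0.0302, 0.0053, -0.0004]
```

Emit:
drive_tool(
  commands=[
    {"linear":[-0.031,-0.004,0],"dr":[0,0,2.6],"jaw":0},
    {"linear":[-0.031,-0.003,0],"dr":[0,0,2.6],"jaw":0},
    {"linear":[-0.032,-0.0015,0],"dr":[0,0,2.6],"jaw":0},
    {"linear":[-0.032,0,0],"dr":[0,0,2.6],"jaw":0},
    {"linear":[-0.032,0.0015,0],"dr":[0,0,2.6],"jaw":0},
    {"linear":[-0.032,0.003,0],"dr":[0,0,2.6],"jaw":0},
    {"linear":[-0.03,0.004,0],"dr":[0,0,2.6],"jaw":0},
    {"linear":[-0.02,0.004,0],"dr":[0,0,2.0],"jaw":0},
  ],
)

```text
clock: 2.1
tcp_pos: [0.5494, 0.1034, 0.2252]
orientation: [-1.853, -2.534, 0.019]
contact_force: [0.9, 0.6, -0.1]
grip_width: 0.0855
```

```bash
python3 plan.py 0.551 0.111 0.23 18.5 1; python3 -c "
from h import *
a=grab('top','top1.png');b=grab('side','side1.png')
z=lambda I:cv2.resize(I,None,fx=3,fy=3,interpolation=2)
cv2.imwrite('pics/c1.png',np.hstack([z(a[150:300,150:280]),z(b[60:210,210:340])]))"
```

```text
clock 2.1 pos [0.5494 0.1034 0.2252] yaw 17.64 tilt 0.71 F [ 0.9  0.6 -0.1] M [-0.02 -0.02  0.01] w 0.0855 j7 0.13
dr/row [-0.65  0.29 -0.86]
[0.0067, 0.0038, -0.0049]
```

View pics/c1.png

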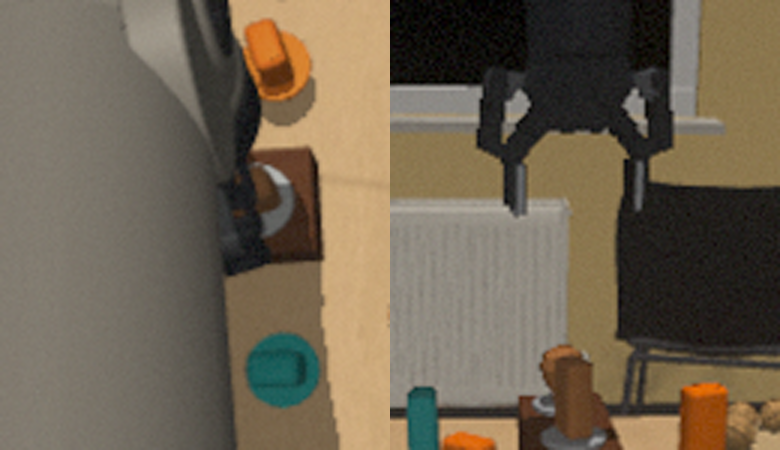

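The side view shows the open jaws at about (402,125), straight above the wooden flat handle at (402,190). The orange and turquoise look-alikes are clear of the jaws. I'll centre over the handle and go down.

Emit:
drive_tool(
  commands=[
    {"linear":[0.007,0.004,0],"dr":[-0.65,0.3,-0.9],"jaw":0},
    {"linear":[0,0,0.02],"dr":[0,0,0],"jaw":0},
    {"linear":[0,0,0.02],"dr":[0,0,0],"jaw":0},
    {"linear":[0,0,0.01],"dr":[0,0,0],"jaw":0},
  ],
)

```text
clock: 2.7
tcp_pos: [0.5503, 0.1188, 0.1744]
orientation: [-1.819, -2.56, -0.008]
contact_force: [0.0, -0.5, 0.1]
grip_width: 0.0852
```

```bash
python3 plan.py 0.551 0.111 0.099 18.5 4
```

```text
clock 2.7 pos [0.5503 0.1188 0.1744] yaw 19.2 tilt 0.31 F [ 0.  -0.5  0.1] M [-0.02  0.01 -0.  ] w 0.0852 j7 0.17
dr/row [ 0.05 -0.06  0.17]
[-0.002, -0.0005, 0.0189] [-0.002, -0.0005, 0.0189] [-0.002, -0.0005, 0.0189] [-0.0019, -0.0005, 0.0189]
```

Emit:
drive_tool(
  commands=[
    {"linear":[-0.007,-0.002,0],"dr":[0,0,0.6],"jaw":0},
    {"linear":[0,0,0],"dr":[0,0,0],"jaw":0},
  ],
)

```text
clock: 2.95
tcp_pos: [0.5502, 0.1126, 0.1744]
orientation: [-1.83, -2.552, -0.008]
contact_force: [-0.4, -0.4, 0.3]
grip_width: 0.0851
```

```bash
python3 plan.py 0.551 0.111 0.099 18.5 4
```

```text
clock 2.95 pos [0.5502 0.1126 0.1744] yaw 18.71 tilt 0.32 F [-0.4 -0.4  0.3] M [-0.01  0.02 -0.02] w 0.0851 j7 0.17
dr/row [ 0.05 -0.06  0.05]
[-0.0005, -0.0, 0.0189] [-0.0005, 0.0, 0.0189] [-0.0005, 0.0, 0.0189] [-0.0005, 0.0, 0.0189]
```

Emit:
drive_tool(
  commands=[
    {"linear":[-0.001,0,0.02],"dr":[0,0,0],"jaw":0},
    {"linear":[-0.0005,0,0.02],"dr":[0,0,0],"jaw":0},
    {"linear":[0,0,0.02],"dr":[0,0,0],"jaw":0},
    {"linear":[0,0,0.012],"dr":[0,0,0],"jaw":0},
    {"linear":[0,0,0.001],"dr":[0,0,0],"jaw":0},
    {"linear":[0,0,0],"dr":[0,0,0],"jaw":0},
  ],
)

```text
clock: 3.7
tcp_pos: [0.555, 0.1131, 0.1044]
orientation: [1.829, 2.551, 0.022]
contact_force: [0.8, -0.5, -0.9]
grip_width: 0.0852
```

```bash
python3 plan.py 0.551 0.111 0.099 18.5 1;python3 -c "
from h import *
b=grab('side','side2.png')
z=lambda I:cv2.resize(I,None,fx=5,fy=5,interpolation=2)
cv2.imwrite('pics/c2.png',z(b[110:230,200:340]))"
```

```text
clock 3.7 pos [0.555  0.1131 0.1044] yaw 18.72 tilt 0.8 F [ 0.8 -0.5 -0.9] M [-0.03 -0.   -0.05] w 0.0852 j7 0.22
dr/row [ 0.74 -0.32  0.22]
[-0.0007, -0.0045, 0.0054]
```

View pics/c2.png

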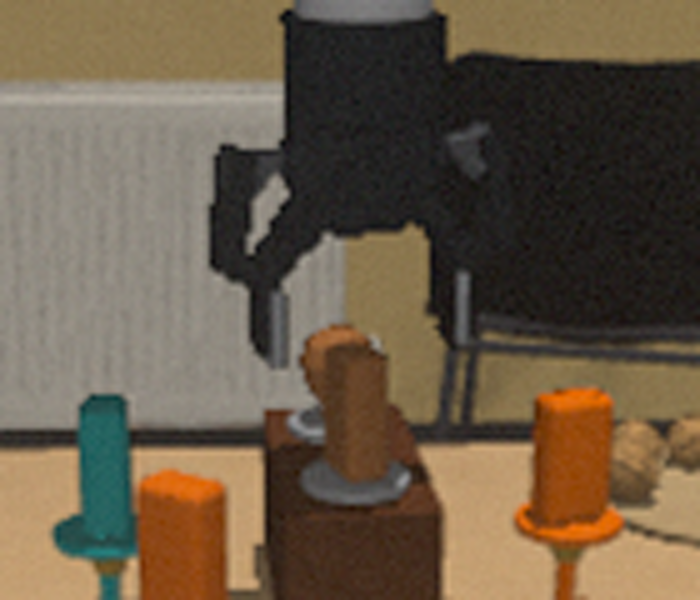

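```bash
python3 -c "
from h import *
o=monitor.get_obs();p=np.array(o['tcp_pos']);print(p)
for dz in(0,.013):
  for s in(-.0427,0,.0427):
    q=proj('side',p+[s*np.cos(np.radians(18.7)),s*np.sin(np.radians(18.7)),dz]);print(dz,s,(q-[200,110])*5)
for z in(.086,.15):print((proj('side',[.551,.111,z])-[200,110])*5)
print(o['clock'])
"
```

```text
[0.55504972 0.11311248 0.10454111]
0 -0.0427 [280.73078096 443.25142367]
0 0 [362.95029287 432.94892798]
0 0.0427 [442.45229462 422.98694923]
0.013 -0.0427 [280.60053258 417.64316958]
0.013 0 [363.22148832 407.72304806]
0.013 0.0427 [443.09862539 398.13237099]
[354.60270043 470.10228479]
[355.75503685 344.98005277]
3.75
```

```bash
python3 -c "
from h import *
p=np.array([.5494,.1034,.2252])
for z in(0,.013,.026,.039):
  for s in(-.0427,.0427):
    q=proj('side',p+[s*.953,s*.303,z]);print(z,s,q.round(1))
print('seen 251.7,131 / 292.3,128')
o=monitor.get_obs();print(o['clock'],o['tcp_pos'],o['joints'])
b=grab('side','side3.png')
z=lambda I:cv2.resize(I,None,fx=5,fy=5,interpolation=2)
cv2.imwrite('pics/c3.png',z(b[110:230,200:340]))"
```

```text
0 -0.0427 [253.4 149.9]
0 0.0427 [287.9 147.5]
0.013 -0.0427 [253.3 144.3]
0.013 0.0427 [288. 142.]
0.026 -0.0427 [253.3 138.5]
0.026 0.0427 [288.2 136.4]
0.039 -0.0427 [253.3 132.7]
0.039 0.0427 [288.3 130.8]
seen 251.7,131 / 292.3,128
3.75 [0.55504972 0.11311248 0.10454111] [-0.5968117   0.42550599  0.36879527  1.93857348 -0.21758502  0.80214724
  0.21892943]
```

View pics/c3.png

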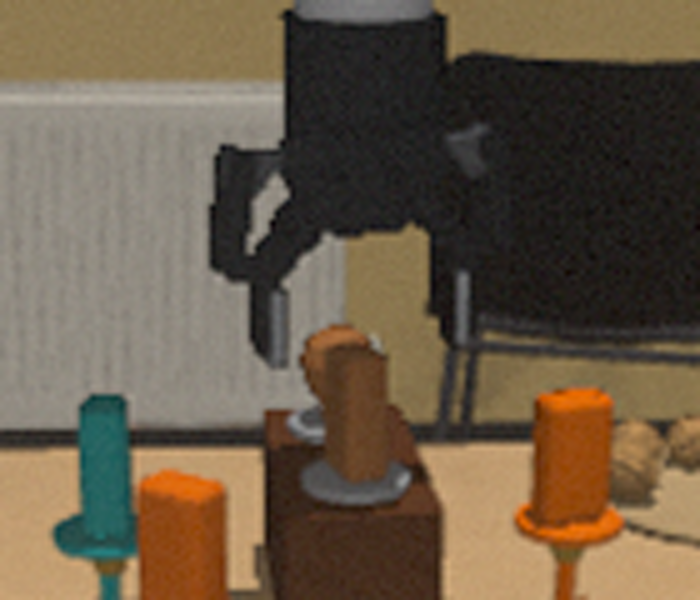

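```bash
python3 -c "
from h import *
a=grab('top','top3.png')
p=np.array([.555,.1131,.1045])
for z in(0,.013,.04):
  for s in(-.0427,0,.0427):
    q=proj('top',p+[s*.947,s*.32,z]);print(z,s,q.round(1),((q-[170,150])*5).round())
cv2.imwrite('pics/c4.png',cv2.resize(a[150:270,170:310],None,fx=5,fy=5,interpolation=2))"
```

```text
0 -0.0427 [239.2 232.4] [346. 412.]
0 0 [232.8 213.4] [314. 317.]
0 0.0427 [226.6 194.7] [283. 223.]
0.013 -0.0427 [238.4 231.7] [342. 409.]
0.013 0 [232.  212.5] [310. 312.]
0.013 0.0427 [225.7 193.5] [278. 217.]
0.04 -0.0427 [236.8 230.3] [334. 401.]
0.04 0 [230.2 210.4] [301. 302.]
0.04 0.0427 [223.6 190.9] [268. 204.]
```

View pics/c4.png

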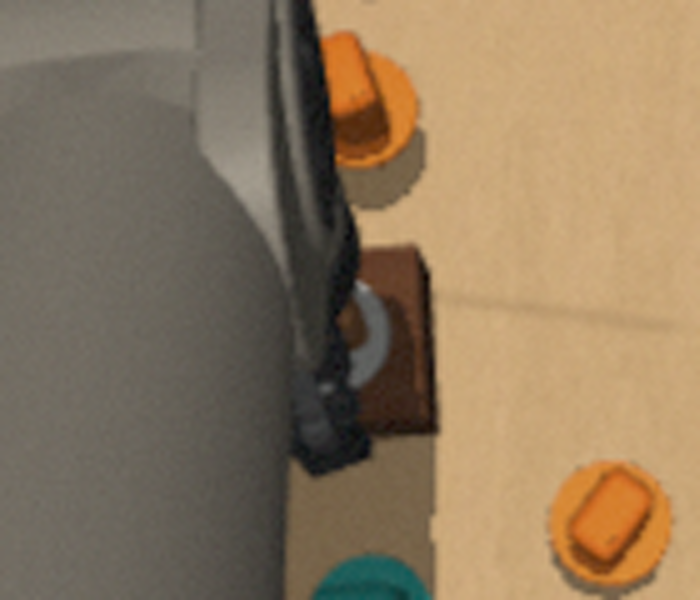

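Emit:
drive_tool(
  commands=[
    {"linear":[0,-0.005,0.005],"dr":[0.7,-0.3,0.2],"jaw":0},
    {"linear":[0,0,0.006],"dr":[0,0,0],"jaw":0},
    {"linear":[0,0,0],"dr":[0,0,0],"jaw":0},
  ],
)

```text
clock: 4.22
tcp_pos: [0.5501, 0.1117, 0.0932]
orientation: [1.835, 2.55, 0.001]
contact_force: [0.8, 0.0, -0.5]
grip_width: 0.0855
```

```bash
python3 plan.py 0.551 0.111 0.09 18.5 1;python3 -c "
from h import *
b=grab('side','side4.png')
z=lambda I:cv2.resize(I,None,fx=5,fy=5,interpolation=2)
cv2.imwrite('pics/c5.png',z(b[110:230,200:340]))"
```

```text
clock 4.22 pos [0.5501 0.1117 0.0932] yaw 18.52 tilt 0.05 F [ 0.8  0.  -0.5] M [-0.   -0.07  0.07] w 0.0855 j7 0.21
dr/row [ 0.05 -0.01  0.02]
[-0.0009, 0.0006, 0.0032]
```

View pics/c5.png

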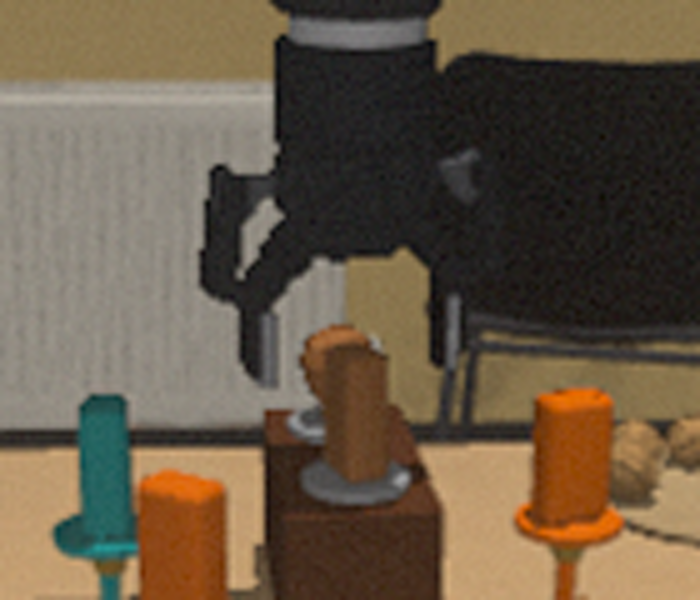

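The side view has the fingertips about 29 mm higher than the TCP reading implies: (252,187) and (288,183), level with the upper handle. The gripper's proportions and scale fit the picture, so I'll go lower in steps, checking force and the view.

Emit:
drive_tool(
  commands=[
    {"linear":[0,0,0.006],"dr":[0,0,0],"jaw":0},
    {"linear":[0,0,0.006],"dr":[0,0,0],"jaw":0},
    {"linear":[0,0,0.003],"dr":[0,0,0],"jaw":0},
    {"linear":[0,0,0],"dr":[0,0,0],"jaw":0},
  ],
)

```text
clock: 4.78
tcp_pos: [0.5503, 0.1116, 0.0772]
orientation: [1.835, 2.549, 0.001]
contact_force: [-0.4, 0.6, -0.4]
grip_width: 0.0856
```

```bash
python3 plan.py 0.551 0.111 0.07 18.5 1;python3 -c "
from h import *
b=grab('side','side5.png')
z=lambda I:cv2.resize(I,None,fx=5,fy=5,interpolation=2)
cv2.imwrite('pics/c6.png',z(b[110:230,200:340]))"
```

```text
clock 4.78 pos [0.5503 0.1116 0.0772] yaw 18.51 tilt 0.05 F [-0.4  0.6 -0.4] M [ 0.    0.01 -0.06] w 0.0856 j7 0.22
dr/row [ 0.05 -0.01  0.01]
[-0.0008, 0.0005, 0.0072]
```

View pics/c6.png

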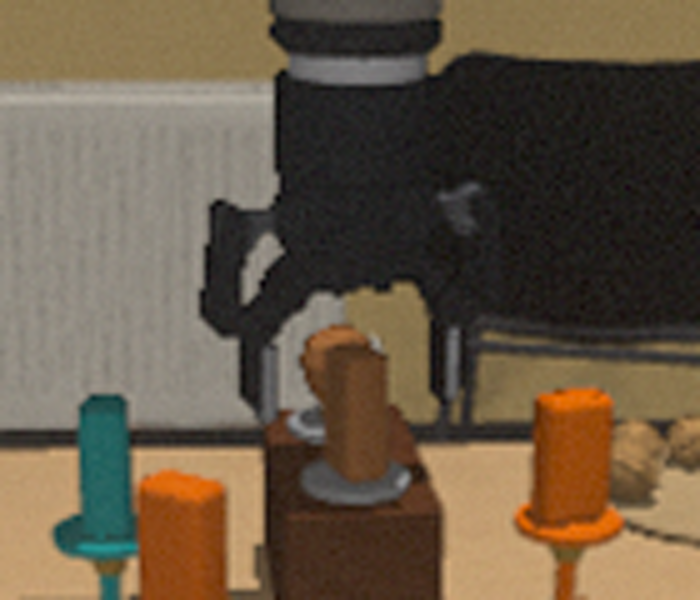

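Emit:
drive_tool(
  commands=[
    {"linear":[0,0,0.004],"dr":[0,0,0],"jaw":0},
    {"linear":[0,0,0],"dr":[0,0,0],"jaw":0.4},
    {"linear":[0,0,0],"dr":[0,0,0],"jaw":0.6},
    {"linear":[0,0,0],"dr":[0,0,0],"jaw":1},
    {"linear":[0,0,0],"dr":[0,0,0],"jaw":1},
    {"linear":[0,0,0],"dr":[0,0,0],"jaw":1},
  ],
  force=80,
)

```text
clock: 5.58
tcp_pos: [0.5509, 0.1117, 0.0736]
orientation: [1.834, 2.549, 0.003]
contact_force: [-0.2, 0.5, -1.6]
grip_width: 0.0229
```

```bash
python3 plan.py 0.551 0.111 0.07 18.5 1;python3 -c "
from h import *
b=grab('side','side6.png')
z=lambda I:cv2.resize(I,None,fx=5,fy=5,interpolation=2)
cv2.imwrite('pics/c7.png',z(b[110:230,200:340]))"
```

```text
clock 5.58 pos [0.5509 0.1117 0.0736] yaw 18.51 tilt 0.14 F [-0.2  0.5 -1.6] M [-0.01  0.02 -0.01] w 0.0229 j7 0.23
dr/row [ 0.14 -0.01  0.01]
[-0.0007, -0.0002, 0.0036]
```

View pics/c7.png

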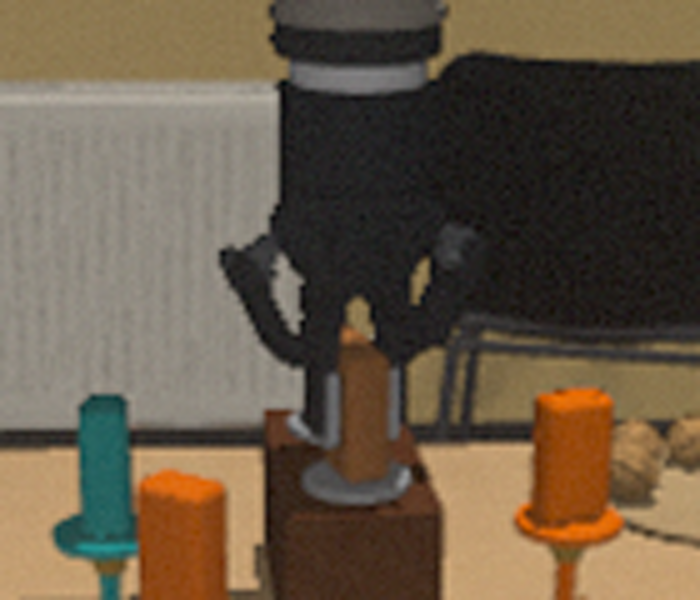

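The jaws closed on the wooden handle at (272,195), width 23 mm, with the pads on both flat sides. Now I'll lift it straight up.

Emit:
drive_tool(
  commands=[
    {"linear":[0,0,-0.01],"dr":[0,0,0],"jaw":1},
    {"linear":[0,0,-0.02],"dr":[0,0,0],"jaw":1},
    {"linear":[0,0,-0.025],"dr":[0,0,0],"jaw":1},
    {"linear":[0,0,-0.025],"dr":[0,0,0],"jaw":1},
    {"linear":[0,0,-0.025],"dr":[0,0,0],"jaw":1},
    {"linear":[0,0,-0.025],"dr":[0,0,0],"jaw":1},
    {"linear":[0,0,-0.01],"dr":[0,0,0],"jaw":1},
  ],
)

```text
clock: 6.5
tcp_pos: [0.5492, 0.1108, 0.2197]
orientation: [-1.836, -2.549, 0.0]
contact_force: [-0.4, 0.8, -1.5]
grip_width: 0.0234
```

```bash
python3 plan.py 0.535 -0.2375 0.2 27.2 9
```

```text
clock 6.5 pos [0.5492 0.1108 0.2197] yaw 18.45 tilt 0.01 F [-0.4  0.8 -1.5] M [ 0.02  0.03 -0.06] w 0.0234 j7 0.14
dr/row [-0.   -0.   -0.97]
[-0.0362, -0.0137, 0.0022] [-0.036, -0.0144, 0.0022] [-0.0357, -0.015, 0.0022] [-0.0355, -0.0156, 0.0022] [-0.0352, -0.0162, 0.0022] [-0.0349, -0.0168, 0.0022] [-0.0346, -0.0174, 0.0022] [-0.0343, -0.0179, 0.0022] [-0.034, -0.0185, 0.0022]
```

Emit:
drive_tool(
  commands=[
    {"linear":[-0.036,-0.0135,0],"dr":[0,0,-1],"jaw":1},
    {"linear":[-0.036,-0.0145,0],"dr":[0,0,-1],"jaw":1},
    {"linear":[-0.036,-0.015,0],"dr":[0,0,-1],"jaw":1},
    {"linear":[-0.0355,-0.0155,0],"dr":[0,0,-1],"jaw":1},
    {"linear":[-0.035,-0.016,0],"dr":[0,0,-1],"jaw":1},
    {"linear":[-0.035,-0.017,0],"dr":[0,0,-1],"jaw":1},
    {"linear":[-0.0345,-0.0175,0],"dr":[0,0,-1],"jaw":1},
    {"linear":[-0.034,-0.018,0],"dr":[0,0,-1],"jaw":1},
  ],
)

```text
clock: 7.5
tcp_pos: [0.5358, -0.2027, 0.2174]
orientation: [-1.634, -2.678, 0.0]
contact_force: [0.8, -0.4, -1.7]
grip_width: 0.0233
```

```bash
python3 plan.py 0.535 -0.2375 0.2 27.2 2
```

```text
clock 7.5 pos [ 0.5358 -0.2027  0.2174] yaw 27.22 tilt 0.29 F [ 0.8 -0.4 -1.7] M [ 0.01 -0.04  0.  ] w 0.0233 j7 0.91
dr/row [-0.08 -0.12  0.01]
[-0.0153, -0.0083, 0.0087] [-0.0153, -0.0083, 0.0087]
```

Emit:
drive_tool(
  commands=[
    {"linear":[-0.0155,-0.008,0.005],"dr":[0,0,0],"jaw":1},
    {"linear":[-0.01,-0.005,0.005],"dr":[0,0,0],"jaw":1},
    {"linear":[0,0,0],"dr":[0,0,0],"jaw":1},
    {"linear":[0,0,0],"dr":[0,0,0],"jaw":1},
  ],
)

```text
clock: 8.0
tcp_pos: [0.5338, -0.2344, 0.2058]
orientation: [-1.638, -2.672, 0.003]
contact_force: [0.0, -0.8, -1.6]
grip_width: 0.0232
```

```bash
python3 plan.py 0.535 -0.2375 0.2 27.2 1;python3 -c "
from h import *
a=grab('top','top7.png');b=grab('side','side7.png')
z=lambda I:cv2.resize(I,None,fx=4,fy=4,interpolation=2)
cv2.imwrite('pics/c8.png',np.hstack([z(a[150:290,330:430]),z(b[195:335,225:325])]))"
```

```text
clock 8.0 pos [ 0.5338 -0.2344  0.2058] yaw 26.96 tilt 0.45 F [ 0.  -0.8 -1.6] M [ 0.04 -0.04  0.04] w 0.0232 j7 0.97
dr/row [-0.32 -0.31 -0.24]
[-0.0033, -0.0003, 0.0058]
```

View pics/c8.png

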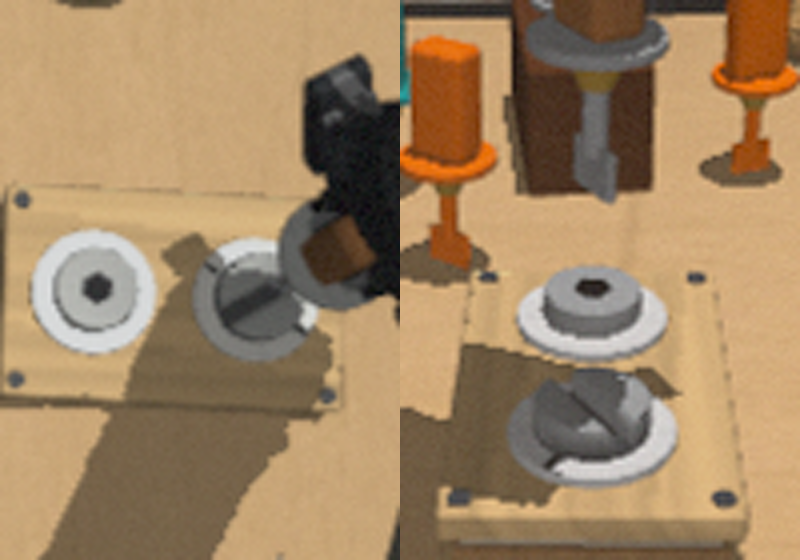

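```bash
python3 -c "
from h import *
for z in (.145,.152,.16):
  c=np.array([.5338,-.2344,z]);a=np.radians(27)
  d=np.array([-np.sin(a),np.cos(a),0])*.013
  print(z,[((proj('side',c+s*d)-[225,195])*4+[400,0]).round() for s in(-1,0,1)])
z=.152+.098-.038+.006
for n,o,k in(('side',[225,195],400),('top',[330,150],0)):
  for zz in(.152+.06,.152+.066): print(n,zz,((proj(n,[.5338,-.2344,zz])-o)*4+[k,0]).round())
"
```

```text
0.145 [array([610., 217.]), array([592., 204.]), array([576., 191.])]
0.152 [array([610., 200.]), array([592., 187.]), array([576., 175.])]
0.16 [array([610., 181.]), array([593., 169.]), array([576., 156.])]
side 0.212 [594.  43.]
side 0.218 [594.  27.]
top 0.212 [333. 255.]
top 0.218 [336. 253.]
```

Emit:
drive_tool(
  commands=[
    {"linear":[-0.0025,-0.003,0.01],"dr":[-0.3,-0.3,-0.2],"jaw":1},
    {"linear":[0,0,0.018],"dr":[0,0,0],"jaw":1},
    {"linear":[0,0,0.018],"dr":[0,0,0],"jaw":1},
    {"linear":[0,0,0.015],"dr":[0,0,0],"jaw":1},
    {"linear":[0,0,0.005],"dr":[0,0,0],"jaw":1},
    {"linear":[0,0,0],"dr":[0,0,0],"jaw":1},
  ],
)

```text
clock: 8.85
tcp_pos: [0.5317, -0.2358, 0.1342]
orientation: [-1.632, -2.682, -0.0]
contact_force: [0.6, 0.1, -0.6]
grip_width: 0.0231
```

```bash
python3 plan.py 0.532 -0.238 0.13 27.2 1;python3 -c "
from h import *
a=grab('top','top8.png');b=grab('side','side8.png')
z=lambda I:cv2.resize(I,None,fx=4,fy=4,interpolation=2)
cv2.imwrite('pics/c9.png',np.hstack([z(a[150:290,330:430]),z(b[195:335,225:325])]))"
```

```text
clock 8.85 pos [ 0.5317 -0.2358  0.1342] yaw 27.36 tilt 0.1 F [ 0.6  0.1 -0.6] M [-0.01  0.04 -0.02] w 0.0231 j7 1.03
dr/row [-0.05 -0.09  0.16]
[-0.0021, -0.0007, 0.0042]
```

View pics/c9.png

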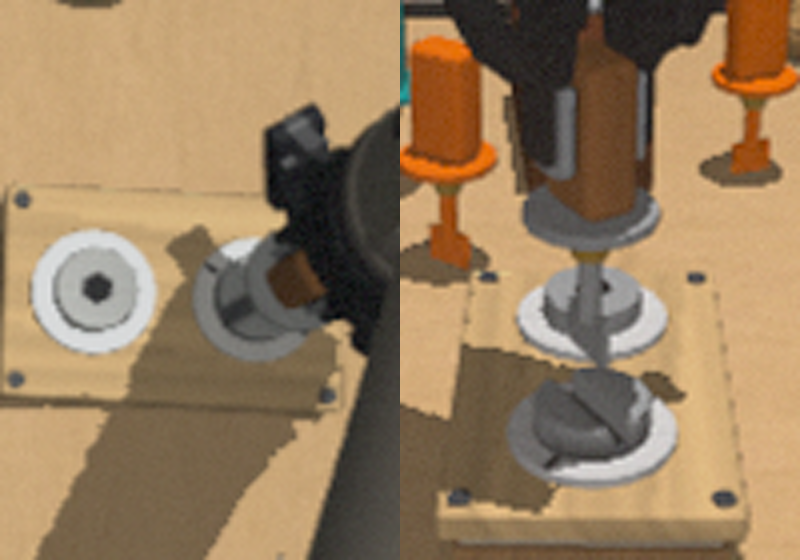

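```bash
cat > ov.py <<'E'
from h import *
import sys
def ov(ft,fs,out,p,yaw,off=.0536,sc=(.535,-.238)):
    a=cv2.imread(ft);b=cv2.imread(fs);K=5
    A=cv2.resize(a[180:280,340:420],None,fx=K,fy=K,interpolation=2);B=cv2.resize(b[220:320,235:315],None,fx=K,fy=K,interpolation=2)
    def pl(n,I,o,pts,col,cl=True):
        P=[(proj(n,q)-o)*K+K/2-.5 for q in pts];cv2.polylines(I,[np.int32(np.round(np.array(P)*16))],cl,col,1,cv2.LINE_AA,4)
    t=np.array([p[0],p[1],p[2]-off]);y=np.radians(yaw);d=np.array([-np.sin(y),np.cos(y),0])
    for n,I,o in(("top",A,[340,180]),("side",B,[235,220])):
        for z in(.06,.066): pl(n,I,o,[t+[.027*np.cos(k),.027*np.sin(k),z] for k in np.linspace(0,6.28,60)],(0,255,0))
        pl(n,I,o,[t-.013*d,t+.013*d,t+.013*d+[0,0,.02],t-.013*d+[0,0,.02]],(0,0,255))
        pl(n,I,o,[np.array([*sc,.061])+[.024*np.cos(k),.024*np.sin(k),0] for k in np.linspace(0,6.28,60)],(255,0,0))
    cv2.imwrite(out,np.hstack([A,B]))
E
python3 -c "
from ov import *
ov('pics/top8.png','pics/side8.png','pics/o1.png',(.5317,-.2358,.1342),27.4)"
```

```text
(no output)
```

View pics/o1.png

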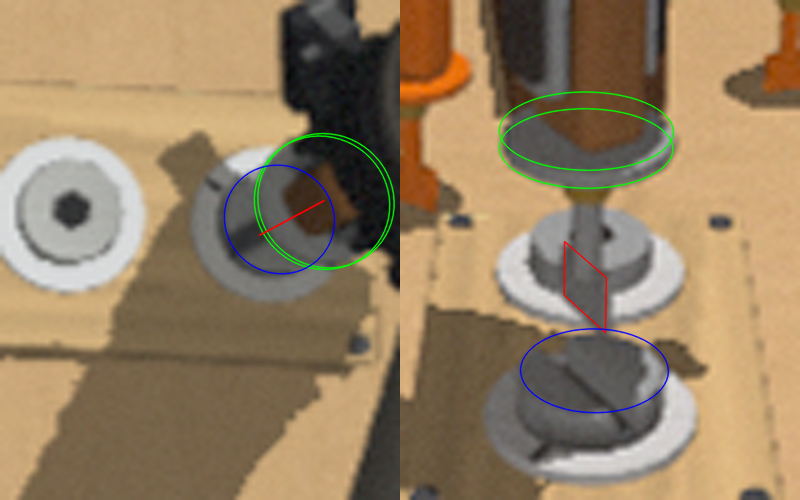

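Emit:
drive_tool(
  commands=[
    {"linear":[-0.003,0,0.008],"dr":[0,0,0],"jaw":1},
    {"linear":[0,0,0.003],"dr":[0,0,0],"jaw":1},
    {"linear":[0,0,0],"dr":[0,0,0],"jaw":1},
  ],
)

```text
clock: 9.32
tcp_pos: [0.5344, -0.2392, 0.1242]
orientation: [1.632, 2.682, 0.002]
contact_force: [0.3, 0.7, -1.4]
grip_width: 0.0234
```

```bash
python3 plan.py 0.532 -0.238 0.12 27.2 1;python3 -c "
from ov import *
o=monitor.get_obs();p=o['tcp_pos']
a=grab('top','top9.png');b=grab('side','side9.png')
ov('pics/top9.png','pics/side9.png','pics/o2.png',p,27.4,.0556,(.534,-.238))
z=lambda I:cv2.resize(I,None,fx=8,fy=8,interpolation=2)
cv2.imwrite('pics/c10.png',np.hstack([z(a[195:245,375:425]),z(b[265:315,250:300])]))"
```

```text
clock 9.32 pos [ 0.5344 -0.2392  0.1242] yaw 27.36 tilt 0.11 F [ 0.3  0.7 -1.4] M [0.01 0.01 0.01] w 0.0234 j7 1.04
dr/row [0.11 0.04 0.16]
[0.0022, -0.0016, 0.0042]
```

View pics/o2.png

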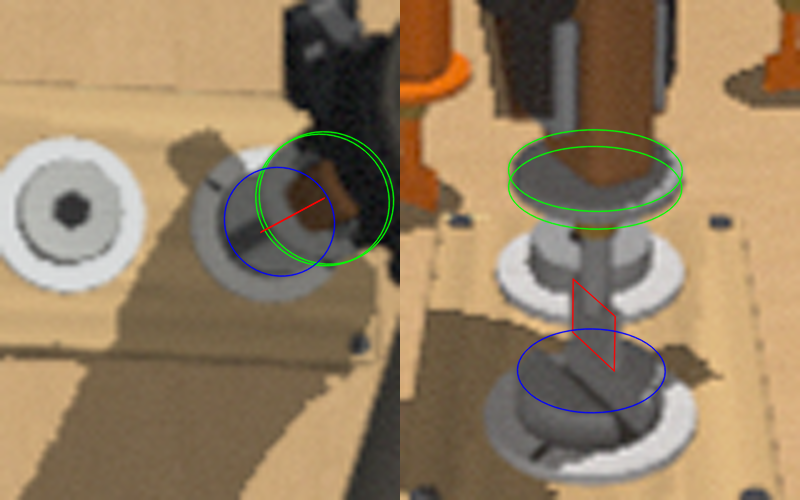

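View pics/c10.png

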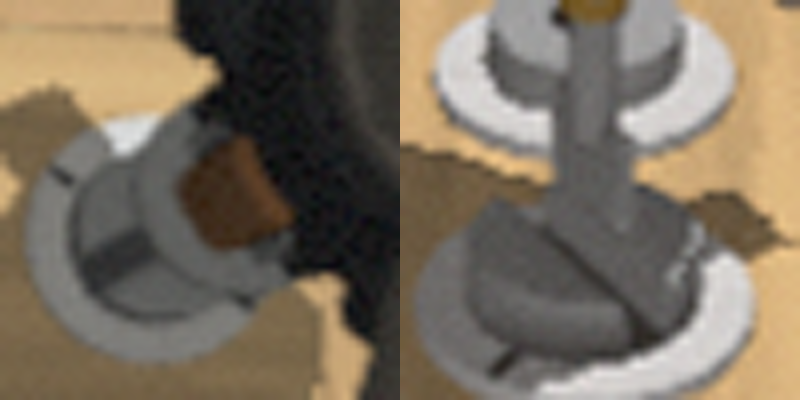

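```bash
python3 -c "
from ov import *
b=cv2.imread('pics/side0.png');c=cv2.imread('pics/side9.png');K=10
def crop(I):return cv2.resize(I[275:320,252:292],None,fx=K,fy=K,interpolation=2)
A=crop(b);B=crop(c)
y=np.radians(27.2);d=np.array([-np.sin(y),np.cos(y),0]);n=np.array([np.cos(y),np.sin(y),0])
for I in(A,B):
  for o,col in((-.0075,(0,255,0)),(0,(255,255,0)),(.0075,(0,255,0))):
    P=[(proj('side',np.array([.534,-.238,.061])+n*o+d*s)-[252,275])*K+4.5 for s in(-.0225,.0225)]
    cv2.line(I,*[tuple(int(v) for v in np.round(q)) for q in P],col,1)
cv2.imwrite('pics/c11.png',np.hstack([A,B]))"
```

```text
(no output)
```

View pics/c11.png

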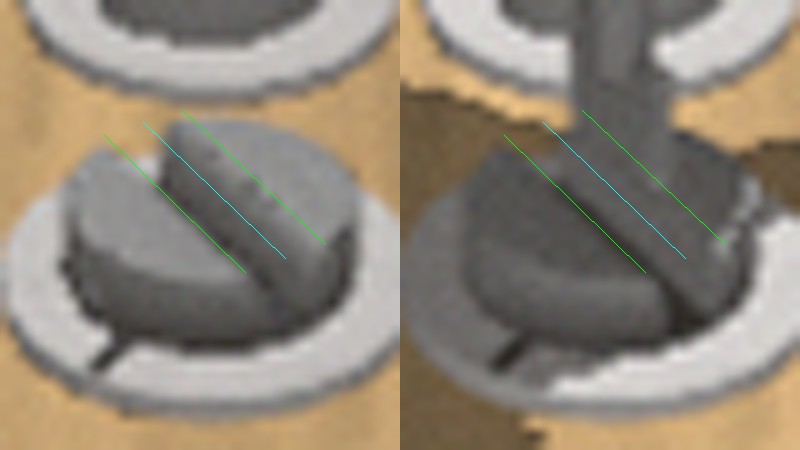

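Emit:
drive_tool(
  commands=[
    {"linear":[0,-0.0015,0.002],"dr":[0,0,0],"jaw":1},
    {"linear":[0,0,0.003],"dr":[0,0,0],"jaw":1},
    {"linear":[0,0,0.003],"dr":[0,0,0],"jaw":1},
    {"linear":[0,0,0.002],"dr":[0,0,0],"jaw":1},
  ],
)

```text
clock: 9.93
tcp_pos: [0.5333, -0.24, 0.1141]
orientation: [1.632, 2.682, 0.002]
contact_force: [-0.3, 1.0, -0.4]
grip_width: 0.0234
```

```bash
python3 plan.py 0.532 -0.238 0.12 27.2 1;python3 -c "
from ov import *
o=monitor.get_obs();p=o['tcp_pos']
b=grab('side','side10.png')
z=lambda I:cv2.resize(I,None,fx=8,fy=8,interpolation=2)
cv2.imwrite('pics/c12.png',np.hstack([z(b[265:315,250:300])]))"
```

```text
clock 9.93 pos [ 0.5333 -0.24    0.1141] yaw 27.36 tilt 0.16 F [-0.3  1.  -0.4] M [-0.03  0.02 -0.03] w 0.0234 j7 1.05
dr/row [0.15 0.07 0.16]
[0.0024, -0.0002, -0.0059]
```

View pics/c12.png

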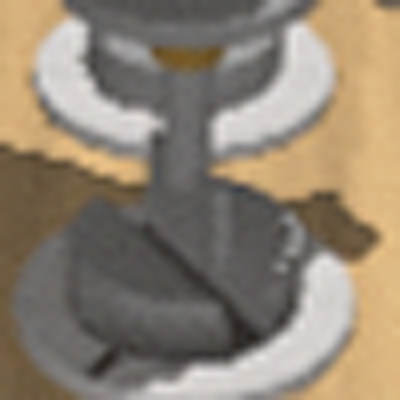

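Emit:
drive_tool(
  commands=[
    {"linear":[0,0,0.002],"dr":[0,0,0],"jaw":1},
    {"linear":[0,0,0.002],"dr":[0,0,0],"jaw":1},
  ],
)

```text
clock: 10.22
tcp_pos: [0.5333, -0.2399, 0.1097]
orientation: [1.632, 2.682, 0.002]
contact_force: [-0.7, -0.4, -1.3]
grip_width: 0.0233
```

Emit:
drive_tool(
  commands=[
    {"linear":[0,0,0.002],"dr":[0,0,0],"jaw":1},
    {"linear":[0,0,0],"dr":[0,0,0],"jaw":1},
  ],
)

```text
clock: 10.48
tcp_pos: [0.5332, -0.2399, 0.1074]
orientation: [1.632, 2.682, 0.002]
contact_force: [0.6, 0.5, -1.5]
grip_width: 0.0235
```

```bash
python3 plan.py 0.532 -0.238 0.12 27.2 1;python3 -c "
from ov import *
o=monitor.get_obs();p=o['tcp_pos']
a=grab('top','top11.png');b=grab('side','side11.png')
z=lambda I:cv2.resize(I,None,fx=8,fy=8,interpolation=2)
cv2.imwrite('pics/c13.png',np.hstack([z(a[195:245,375:425]),z(b[265:315,250:300])]))"
```

```text
clock 10.47 pos [ 0.5332 -0.2399  0.1074] yaw 27.37 tilt 0.13 F [ 0.6  0.5 -1.5] M [0.02 0.01 0.01] w 0.0235 j7 1.06
dr/row [0.13 0.05 0.17]
[0.0022, -0.0002, -0.0126]
```

View pics/c13.png

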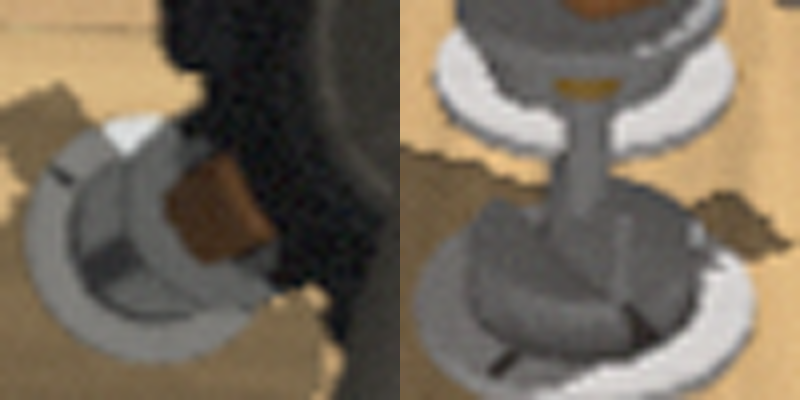

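Emit:
drive_tool(
  commands=[
    {"linear":[0,0,0.002],"dr":[0,0,0],"jaw":1},
    {"linear":[0,0,0],"dr":[0,0,0],"jaw":1},
  ],
)

```text
clock: 10.82
tcp_pos: [0.5334, -0.24, 0.1056]
orientation: [1.632, 2.682, 0.003]
contact_force: [-0.9, 0.4, -1.9]
grip_width: 0.0232
```

Emit:
drive_tool(
  commands=[
    {"linear":[0,0,0],"dr":[0,0,4],"jaw":1},
    {"linear":[0,0,0],"dr":[0,0,4],"jaw":1},
    {"linear":[0,0,0],"dr":[0,0,4],"jaw":1},
    {"linear":[0,0,0],"dr":[0,0,4],"jaw":1},
  ],
)

```text
clock: 11.32
tcp_pos: [0.535, -0.2396, 0.1059]
orientation: [1.997, 2.419, 0.006]
contact_force: [-0.6, -0.1, -2.3]
grip_width: 0.0234
```

```bash
python3 plan.py 0.533 -0.24 0.1055 -47 8
```

```text
clock 11.32 pos [ 0.535  -0.2396  0.1059] yaw 10.92 tilt 0.33 F [-0.6 -0.1 -2.3] M [-0.09  0.12  0.05] w 0.0234 j7 0.82
dr/row [ 0.04 -0.01  7.24]
[-0.0, -0.0003, 0.0] [-0.0, -0.0003, 0.0] [-0.0001, -0.0002, 0.0] [-0.0001, -0.0002, 0.0] [-0.0001, -0.0002, 0.0] [-0.0002, -0.0002, 0.0] [-0.0002, -0.0002, 0.0] [-0.0002, -0.0002, 0.0]
```

Emit:
drive_tool(
  commands=[
    {"linear":[0,-0.001,0],"dr":[0,0,4],"jaw":1},
    {"linear":[0,-0.0005,0],"dr":[0,0,4],"jaw":1},
    {"linear":[0,-0.0005,0],"dr":[0,0,4],"jaw":1},
    {"linear":[0,-0.0005,0],"dr":[0,0,4],"jaw":1},
  ],
)

```text
clock: 11.82
tcp_pos: [0.5345, -0.2398, 0.106]
orientation: [2.321, 2.107, 0.009]
contact_force: [0.4, 0.1, -3.9]
grip_width: 0.0233
```

```bash
python3 plan.py 0.5335 -0.24 0.1055 -47 8;python3 -c "
from ov import *
a=grab('top','top12.png');b=grab('side','side12.png')
z=lambda I:cv2.resize(I,None,fx=8,fy=8,interpolation=2)
cv2.imwrite('pics/c14.png',np.hstack([z(a[195:245,375:425]),z(b[265:315,250:300])]))"
```

```text
clock 11.82 pos [ 0.5345 -0.2398  0.106 ] yaw -5.52 tilt 0.53 F [ 0.4  0.1 -3.9] M [-0.16 -0.25  0.09] w 0.0233 j7 0.58
dr/row [ 0.06 -0.02  5.19]
[-0.0, -0.0001, 0.0001] [-0.0001, -0.0001, 0.0001] [-0.0001, -0.0001, 0.0001] [-0.0001, -0.0001, 0.0001] [-0.0001, -0.0001, 0.0001] [-0.0001, -0.0001, 0.0001] [-0.0001, -0.0001, 0.0001] [-0.0001, -0.0001, 0.0001]
```

View pics/c14.png

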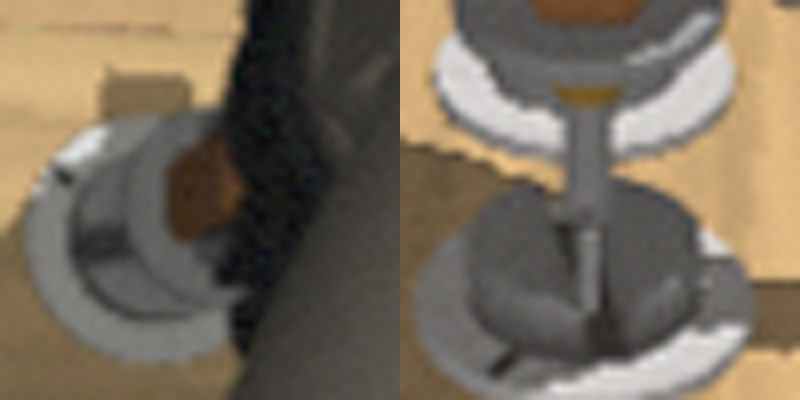

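The blade is down in the slot and the screw is turning with it. In the top view the slot, at (387,225), now lies nearly along y, and the forces are small. I'll go on.

Emit:
drive_tool(
  commands=[
    {"linear":[0,-0.0005,0],"dr":[0,0,4],"jaw":1},
    {"linear":[0,-0.0005,0],"dr":[0,0,4],"jaw":1},
    {"linear":[0,-0.0005,0],"dr":[0,0,4],"jaw":1},
    {"linear":[0,-0.0005,0],"dr":[0,0,4],"jaw":1},
    {"linear":[0,0,0],"dr":[0,0,4],"jaw":1},
    {"linear":[0,0,0],"dr":[0,0,4],"jaw":1},
  ],
)

```text
clock: 12.68
tcp_pos: [0.534, -0.2398, 0.1059]
orientation: [2.706, 1.579, 0.013]
contact_force: [0.4, -0.1, -2.1]
grip_width: 0.0227
```

```bash
python3 plan.py 0.5335 -0.24 0.1055 -47 8
```

```text
clock 12.68 pos [ 0.534  -0.2398  0.1059] yaw -29.48 tilt 0.7 F [ 0.4 -0.1 -2.1] M [-0.12 -0.03  0.04] w 0.0227 j7 0.23
dr/row [ 0.08 -0.03  2.19]
[-0.0, -0.0, 0.0001] [-0.0001, -0.0, 0.0001] [-0.0001, -0.0, 0.0001] [-0.0001, -0.0, 0.0001] [-0.0001, -0.0, 0.0001] [-0.0001, -0.0, 0.0001] [-0.0001, -0.0, 0.0001] [-0.0001, -0.0, 0.0001]
```

Emit:
drive_tool(
  commands=[
    {"linear":[0,0,0],"dr":[0.3,0,3.5],"jaw":1},
    {"linear":[0,0,0],"dr":[0.3,0,3.5],"jaw":1},
    {"linear":[0,0,0],"dr":[0,0,3.5],"jaw":1},
    {"linear":[0,0,0],"dr":[0,0,2.5],"jaw":1},
  ],
)

```text
clock: 13.18
tcp_pos: [0.5342, -0.2402, 0.1059]
orientation: [-2.875, -1.265, -0.005]
contact_force: [0.7, -0.2, -1.7]
grip_width: 0.0232
```

```bash
python3 plan.py 0.5335 -0.24 0.1055 -47 1;python3 -c "
from ov import *
a=grab('top','top13.png');b=grab('side','side13.png')
z=lambda I:cv2.resize(I,None,fx=8,fy=8,interpolation=2)
cv2.imwrite('pics/c15.png',np.hstack([z(a[195:245,375:425]),z(b[265:315,250:300])]))"
```

```text
clock 13.18 pos [ 0.5342 -0.2402  0.1059] yaw -42.52 tilt 0.2 F [ 0.7 -0.2 -1.7] M [-0.14  0.03  0.1 ] w 0.0232 j7 0.05
dr/row [ 0.04 -0.2   4.48]
[-0.0003, -0.0006, 0.0004]
```

View pics/c15.png

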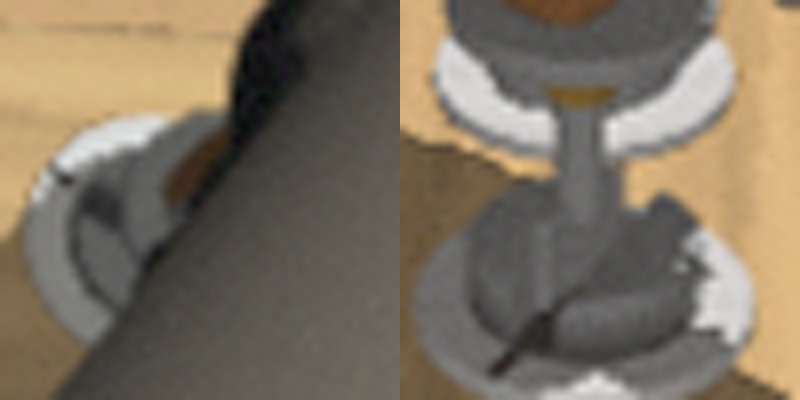

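Emit:
drive_tool(
  commands=[
    {"linear":[0,0,0],"dr":[0,0,2],"jaw":1},
    {"linear":[0,0,0],"dr":[0,0,2],"jaw":1},
    {"linear":[0,0,0],"dr":[0,0,1],"jaw":1},
  ],
)

```text
clock: 13.65
tcp_pos: [0.5341, -0.2402, 0.1059]
orientation: [-2.929, -1.133, -0.005]
contact_force: [0.2, 0.7, -1.9]
grip_width: 0.0231
```

```bash
python3 plan.py 0.5335 -0.24 0.1055 -47 1
```

```text
clock 13.65 pos [ 0.5341 -0.2402  0.1059] yaw -47.7 tilt 0.21 F [ 0.2  0.7 -1.9] M [-0.08 -0.01  0.09] w 0.0231 j7 -0.03
dr/row [ 0.03 -0.2  -0.7 ]
[-0.0003, -0.0006, 0.0004]
```

Emit:
drive_tool(
  commands=[
    {"linear":[0,0,0],"dr":[0,0,2],"jaw":1},
    {"linear":[0,0,0],"dr":[0,0,1.5],"jaw":1},
  ],
)

```text
clock: 13.9
tcp_pos: [0.5341, -0.2402, 0.106]
orientation: [-2.964, -1.038, -0.005]
contact_force: [0.7, -1.5, -3.3]
grip_width: 0.0231
```

```bash
python3 plan.py 0.5335 -0.24 0.1055 -47 1;python3 -c "
from ov import *
b=grab('side','side14.png')
z=lambda I:cv2.resize(I,None,fx=10,fy=10,interpolation=2)
cv2.imwrite('pics/c16.png',np.hstack([z(b[265:315,250:300])]))"
```

```text
clock 13.9 pos [ 0.5341 -0.2402  0.106 ] yaw -51.41 tilt 0.21 F [ 0.7 -1.5 -3.3] M [-0.21 -0.07  0.23] w 0.0231 j7 -0.08
dr/row [ 0.03 -0.2  -4.41]
[-0.0003, -0.0006, 0.0005]
```

View pics/c16.png

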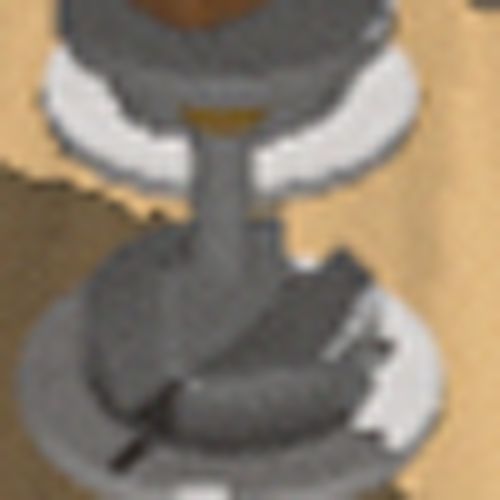

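Emit:
drive_tool(
  commands=[
    {"linear":[0,0,0],"dr":[0,0,2],"jaw":1},
    {"linear":[0,0,0],"dr":[0,0,1],"jaw":1},
  ],
)

```text
clock: 14.2
tcp_pos: [0.5342, -0.2403, 0.1059]
orientation: [-2.992, -0.956, -0.005]
contact_force: [-0.6, -0.8, -2.0]
grip_width: 0.0233
```

```bash
python3 plan.py 0.5335 -0.24 0.1055 -43 3
```

```text
clock 14.2 pos [ 0.5342 -0.2403  0.1059] yaw -54.55 tilt 0.17 F [-0.6 -0.8 -2. ] M [-0.21  0.01  0.58] w 0.0233 j7 -0.12
dr/row [ 0.01 -0.05 -3.85]
[-0.0001, -0.0002, 0.0001] [-0.0001, -0.0002, 0.0001] [-0.0001, -0.0002, 0.0001]
```

Emit:
drive_tool(
  commands=[
    {"linear":[0,0,0],"dr":[0,0,-4],"jaw":1},
    {"linear":[0,0,0],"dr":[0,0,-4],"jaw":1},
    {"linear":[0,0,0],"dr":[0,0,-4],"jaw":1},
    {"linear":[0,0,0],"dr":[0,0,0],"jaw":1},
  ],
)

```text
clock: 14.7
tcp_pos: [0.5343, -0.2396, 0.106]
orientation: [-2.874, -1.264, -0.006]
contact_force: [0.8, -0.8, -1.1]
grip_width: 0.0232
```

```bash
python3 plan.py 0.5335 -0.24 0.1055 -43 3
```

```text
clock 14.7 pos [ 0.5343 -0.2396  0.106 ] yaw -42.53 tilt 0.24 F [ 0.8 -0.8 -1.1] M [ 0.03 -0.04 -0.03] w 0.0232 j7 0.05
dr/row [ 0.   -0.08  0.16]
[-0.0003, -0.0001, 0.0002] [-0.0003, -0.0001, 0.0002] [-0.0003, -0.0001, 0.0002]
```

Moment rose to 0.58 N m at the stop and dropped to zero after backing off within the play. Lifting straight out.

Emit:
drive_tool(
  commands=[
    {"linear":[0,0,-0.006],"dr":[0,0,0],"jaw":1},
    {"linear":[0,0,-0.01],"dr":[0,0,0],"jaw":1},
    {"linear":[0,0,-0.02],"dr":[0,0,0],"jaw":1},
    {"linear":[0,0,-0.025],"dr":[0,0,0],"jaw":1},
    {"linear":[0,0,-0.025],"dr":[0,0,0],"jaw":1},
    {"linear":[0,0,-0.02],"dr":[0,0,0],"jaw":1},
    {"linear":[0,0,0],"dr":[0,0,0],"jaw":1},
  ],
)

```text
clock: 15.58
tcp_pos: [0.5347, -0.2411, 0.2219]
orientation: [2.879, 1.254, 0.012]
contact_force: [-0.3, 0.3, -2.2]
grip_width: 0.0229
```

```bash
python3 plan.py 0.551 0.1115 0.225 18.5 10;python3 -c "
from ov import *
a=grab('top','top15.png');b=grab('side','side15.png')
z=lambda I:cv2.resize(I,None,fx=4,fy=4,interpolation=2)
cv2.imwrite('pics/c17.png',np.hstack([z(a[170:290,330:430]),z(b[195:315,225:325])]))"
```

```text
clock 15.57 pos [ 0.5347 -0.2411  0.2219] yaw -42.92 tilt 0.44 F [-0.3  0.3 -2.2] M [0.01 0.02 0.02] w 0.0229 j7 -0.06
dr/row [ 0.04 -0.02 -6.14]
[0.0269, -0.0228, -0.0002] [0.0292, -0.0198, -0.0002] [0.0312, -0.0166, -0.0002] [0.0328, -0.0131, -0.0002] [0.034, -0.0096, -0.0002] [0.0348, -0.0059, -0.0002] [0.0352, -0.0021, -0.0002] [0.0353, 0.0017, -0.0003] [0.0349, 0.0054, -0.0003] [0.0341, 0.0091, -0.0003]
```

View pics/c17.png

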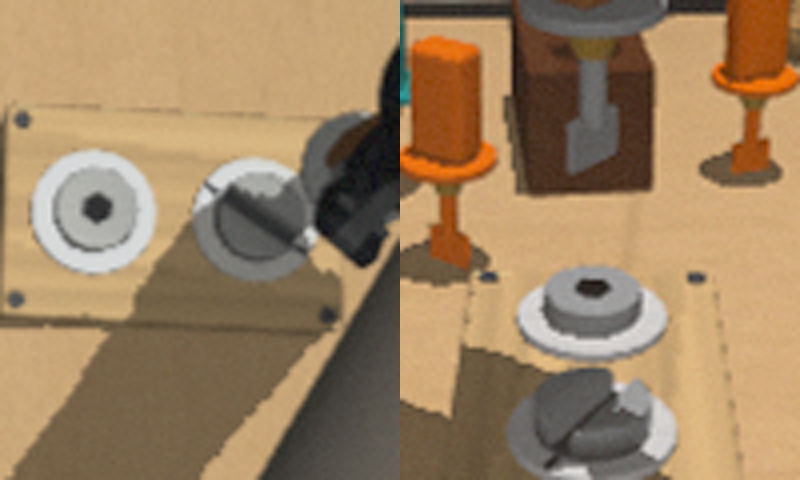

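In the top view the slot is in line with both marks, (382,216) and (406,232), so the screw is tight. Taking the driver back.

Emit:
drive_tool(
  commands=[
    {"linear":[0.027,-0.023,0],"dr":[0,0,-6.2],"jaw":1},
    {"linear":[0.029,-0.02,0],"dr":[0,0,-6.2],"jaw":1},
    {"linear":[0.031,-0.0165,0],"dr":[0,0,-6.2],"jaw":1},
    {"linear":[0.033,-0.013,0],"dr":[0,0,-6.2],"jaw":1},
    {"linear":[0.034,-0.0095,0],"dr":[0,0,-6.2],"jaw":1},
    {"linear":[0.035,-0.006,0],"dr":[0,0,-6.2],"jaw":1},
    {"linear":[0.035,-0.002,0],"dr":[0,0,-6.2],"jaw":1},
    {"linear":[0.035,0.0015,0],"dr":[0,0,-6.2],"jaw":1},
  ],
)

```text
clock: 16.68
tcp_pos: [0.5369, 0.0478, 0.2133]
orientation: [-2.059, -2.364, 0.009]
contact_force: [0.9, -0.2, -1.2]
grip_width: 0.0231
```

```bash
python3 plan.py 0.551 0.1115 0.225 18.5 3
```

```text
clock 16.68 pos [0.5369 0.0478 0.2133] yaw 7.9 tilt 0.51 F [ 0.9 -0.2 -1.2] M [ 0.02 -0.03  0.01] w 0.0231 j7 0.15
dr/row [-0.17 -0.04 -3.53]
[0.0204, 0.0075, -0.0039] [0.0199, 0.0088, -0.0039] [0.0193, 0.01, -0.0039]
```

Emit:
drive_tool(
  commands=[
    {"linear":[0.0205,0.0075,-0.005],"dr":[0,0,-3.5],"jaw":1},
    {"linear":[0.02,0.0085,-0.005],"dr":[0,0,-3.5],"jaw":1},
    {"linear":[0.012,0.007,-0.003],"dr":[0,0,-2.5],"jaw":1},
    {"linear":[0,0,0],"dr":[0,0,0],"jaw":1},
    {"linear":[0,0,0],"dr":[0,0,0],"jaw":1},
  ],
)

```text
clock: 17.3
tcp_pos: [0.5504, 0.1077, 0.2263]
orientation: [-1.841, -2.536, 0.011]
contact_force: [-0.1, -0.1, -1.1]
grip_width: 0.0233
```

```bash
python3 plan.py 0.551 0.1115 0.225 18.5 1
```

```text
clock 17.3 pos [0.5504 0.1077 0.2263] yaw 18.04 tilt 0.58 F [-0.1 -0.1 -1.1] M [-0.03 -0.02  0.02] w 0.0233 j7 0.21
dr/row [-0.57 -0.1  -0.46]
[0.0035, 0.0017, 0.0013]
```

Emit:
drive_tool(
  commands=[
    {"linear":[0.0035,0.0015,0.005],"dr":[-0.6,-0.1,-0.5],"jaw":1},
    {"linear":[0,0,0.01],"dr":[0,0,0],"jaw":1},
    {"linear":[0,0,0.01],"dr":[0,0,0],"jaw":1},
    {"linear":[0,0,0],"dr":[0,0,0],"jaw":1},
  ],
)

```text
clock: 17.8
tcp_pos: [0.5498, 0.1092, 0.1988]
orientation: [1.839, 2.547, -0.001]
contact_force: [0.3, -0.4, -1.2]
grip_width: 0.0231
```

```bash
python3 plan.py 0.551 0.1115 0.16 18.5 1;python3 -c "
from ov import *
a=grab('top','top16.png');b=grab('side','side16.png')
z=lambda I:cv2.resize(I,None,fx=4,fy=4,interpolation=2)
cv2.imwrite('pics/c18.png',np.hstack([z(a[150:270,170:270]),z(b[120:240,225:325])]))"
```

```text
clock 17.8 pos [0.5498 0.1092 0.1988] yaw 18.34 tilt 0.05 F [ 0.3 -0.4 -1.2] M [ 0.03  0.02 -0.03] w 0.0231 j7 0.23
dr/row [-0.03  0.03 -0.16]
[0.0018, 0.0018, 0.0388]
```

View pics/c18.png

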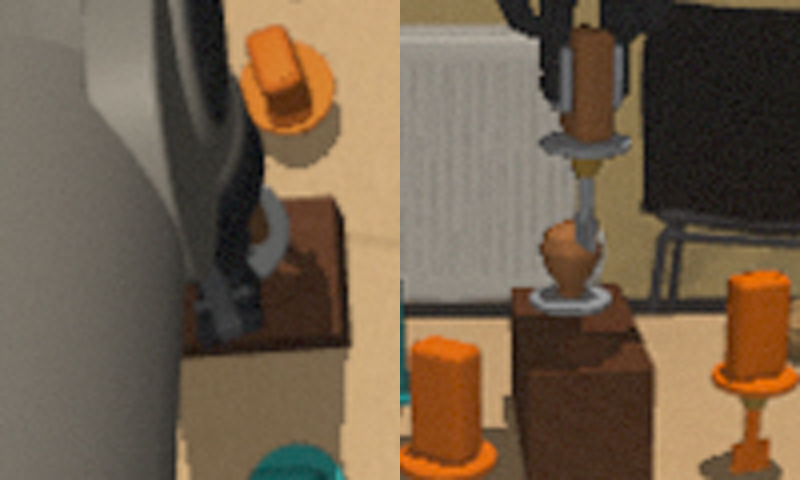

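Emit:
drive_tool(
  commands=[
    {"linear":[0.002,0.001,0.01],"dr":[0,0,0],"jaw":1},
    {"linear":[0,0,0.01],"dr":[0,0,0],"jaw":1},
    {"linear":[0,0,0.01],"dr":[0,0,0],"jaw":1},
    {"linear":[0,0,0.005],"dr":[0,0,0],"jaw":1},
    {"linear":[0,0,0],"dr":[0,0,0],"jaw":1},
  ],
)

```text
clock: 18.52
tcp_pos: [0.5511, 0.1119, 0.1622]
orientation: [1.838, 2.546, 0.001]
contact_force: [0.9, 0.3, -0.9]
grip_width: 0.0232
```

```bash
python3 plan.py 0.551 0.1115 0.075 18.5 1
```

```text
clock 18.52 pos [0.5511 0.1119 0.1622] yaw 18.35 tilt 0.07 F [ 0.9  0.3 -0.9] M [-0.01 -0.01 -0.03] w 0.0232 j7 0.25
dr/row [ 0.06  0.04 -0.15]
[-0.0003, -0.0003, 0.0872]
```

Emit:
drive_tool(
  commands=[
    {"linear":[0,0,0.01],"dr":[0,0,0],"jaw":1},
    {"linear":[0,0,0.01],"dr":[0,0,0],"jaw":1},
    {"linear":[0,0,0.008],"dr":[0,0,0],"jaw":1},
    {"linear":[0,0,0.008],"dr":[0,0,0],"jaw":1},
    {"linear":[0,0,0],"dr":[0,0,0],"jaw":1},
  ],
)

```text
clock: 19.15
tcp_pos: [0.5512, 0.1119, 0.1237]
orientation: [1.838, 2.546, 0.001]
contact_force: [0.1, 1.5, -0.9]
grip_width: 0.0231
```

```bash
python3 plan.py 0.551 0.1115 0.075 18.5 1
```

```text
clock 19.15 pos [0.5512 0.1119 0.1237] yaw 18.36 tilt 0.08 F [ 0.1  1.5 -0.9] M [0.02 0.02 0.02] w 0.0231 j7 0.29
dr/row [ 0.07  0.03 -0.14]
[-0.0003, -0.0004, 0.0487]
```

Emit:
drive_tool(
  commands=[
    {"linear":[0,0,0.01],"dr":[0,0,0],"jaw":1},
    {"linear":[0,0,0.01],"dr":[0,0,0],"jaw":1},
    {"linear":[0,0,0.01],"dr":[0,0,0],"jaw":1},
    {"linear":[0,0,0.007],"dr":[0,0,0],"jaw":1},
    {"linear":[0,0,0.004],"dr":[0,0,0],"jaw":1},
    {"linear":[0,0,0],"dr":[0,0,0],"jaw":1},
  ],
)

```text
clock: 19.9
tcp_pos: [0.5515, 0.112, 0.0798]
orientation: [1.838, 2.546, 0.001]
contact_force: [-0.8, 0.4, -1.1]
grip_width: 0.0231
```

```bash
python3 plan.py 0.551 0.1115 0.0745 18.5 1
```

```text
clock 19.9 pos [0.5515 0.112  0.0798] yaw 18.36 tilt 0.09 F [-0.8  0.4 -1.1] M [-0.01 -0.01  0.02] w 0.0231 j7 0.33
dr/row [ 0.08  0.04 -0.14]
[-0.0003, -0.0006, 0.0053]
```

Emit:
drive_tool(
  commands=[
    {"linear":[0,0,0.003],"dr":[0,0,0],"jaw":1},
    {"linear":[0,0,0.0015],"dr":[0,0,0],"jaw":1},
    {"linear":[0,0,0.001],"dr":[0,0,0],"jaw":1},
  ],
)

```text
clock: 20.27
tcp_pos: [0.5521, 0.1121, 0.0746]
orientation: [1.837, 2.546, 0.003]
contact_force: [-0.3, 0.1, -2.3]
grip_width: 0.0228
```

```bash
python3 plan.py 0.551 0.1115 0.0745 18.5 1;python3 -c "
from ov import *
b=grab('side','side17.png')
z=lambda I:cv2.resize(I,None,fx=5,fy=5,interpolation=2)
cv2.imwrite('pics/c19.png',z(b[110:230,200:340]))"
```

```text
clock 20.27 pos [0.5521 0.1121 0.0746] yaw 18.36 tilt 0.16 F [-0.3  0.1 -2.3] M [ 0.   -0.01 -0.02] w 0.0228 j7 0.33
dr/row [ 0.16  0.04 -0.14]
[-0.0002, -0.0012, 0.0001]
```

View pics/c19.png

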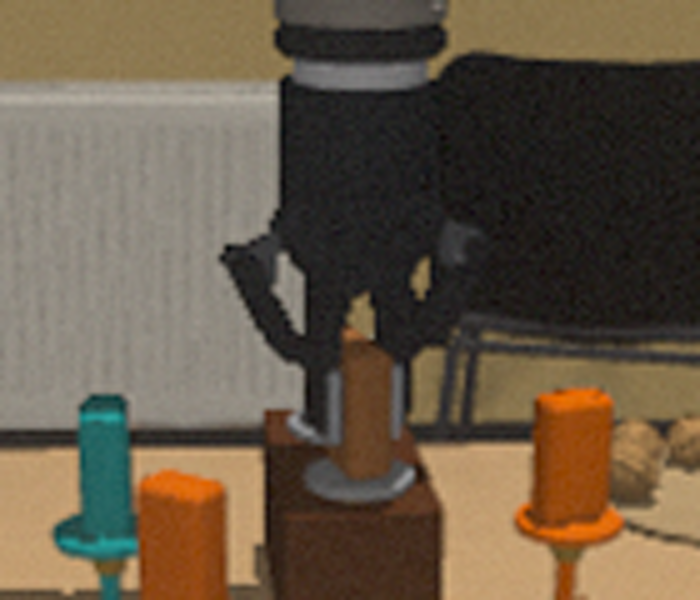

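Emit:
drive_tool(
  commands=[
    {"linear":[0,-0.001,0.001],"dr":[0,0,0],"jaw":1},
    {"linear":[0,0,0.001],"dr":[0,0,0],"jaw":1},
  ],
)

```text
clock: 20.58
tcp_pos: [0.5514, 0.1119, 0.0735]
orientation: [1.838, 2.546, 0.004]
contact_force: [-6.4, -0.6, 16.5]
grip_width: 0.0231
```

Seated: the force is now 16 N upward. Opening.

Emit:
drive_tool(
  commands=[
    {"linear":[0,0,-0.0005],"dr":[0,0,0],"jaw":0.9},
    {"linear":[0,0,0],"dr":[0,0,0],"jaw":0.5},
    {"linear":[0,0,0],"dr":[0,0,0],"jaw":0},
    {"linear":[0,0,0],"dr":[0,0,0],"jaw":0},
    {"linear":[0,0,0],"dr":[0,0,0],"jaw":0},
    {"linear":[0,0,0],"dr":[0,0,0],"jaw":0},
  ],
)

```text
clock: 21.32
tcp_pos: [0.5518, 0.1119, 0.0744]
orientation: [1.837, 2.545, 0.005]
contact_force: [0.4, 1.2, 0.1]
grip_width: 0.0854
```

```bash
python3 plan.py 0.551 0.1115 0.25 18.5 8;python3 -c "
from ov import *
b=grab('side','side18.png')
z=lambda I:cv2.resize(I,None,fx=5,fy=5,interpolation=2)
cv2.imwrite('pics/c20.png',z(b[110:230,200:340]))"
```

```text
clock 21.32 pos [0.5518 0.1119 0.0744] yaw 18.36 tilt 0.24 F [0.4 1.2 0.1] M [-0.07 -0.02 -0.02] w 0.0854 j7 0.33
dr/row [ 0.03 -0.   -0.02]
[-0.0, -0.0, -0.022] [-0.0, -0.0, -0.022] [-0.0, -0.0, -0.022] [-0.0, -0.0, -0.022] [-0.0, -0.0001, -0.022] [-0.0, -0.0001, -0.022] [-0.0, -0.0001, -0.022] [-0.0, -0.0001, -0.022]
```

View pics/c20.png

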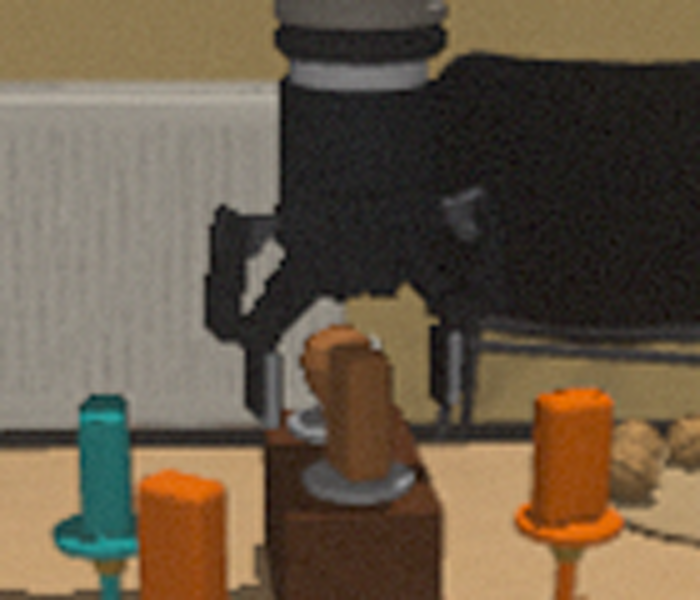

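The jaws are open and clear of the handle, and the driver stands with its collar on the stand at (272,206). Going up and away.

Emit:
drive_tool(
  commands=[
    {"linear":[0,0,-0.01],"dr":[0,0,0],"jaw":0},
    {"linear":[0,0,-0.02],"dr":[0,0,0],"jaw":0},
    {"linear":[0,0,-0.03],"dr":[0,0,0],"jaw":0},
    {"linear":[0,0,-0.03],"dr":[0,0,0],"jaw":0},
    {"linear":[0,0,-0.03],"dr":[0,0,0],"jaw":0},
    {"linear":[0,0,-0.03],"dr":[0,0,0],"jaw":0},
    {"linear":[0,0,-0.02],"dr":[0,0,0],"jaw":0},
    {"linear":[0,0,0],"dr":[0,0,0],"jaw":0},
  ],
)

```text
clock: 22.38
tcp_pos: [0.5514, 0.1107, 0.2542]
orientation: [1.839, 2.542, 0.009]
contact_force: [0.1, -0.2, 0.4]
grip_width: 0.0858
```

Emit:
drive_tool(
  commands=[
    {"linear":[0.03,0,0],"dr":[0,0,0],"jaw":0},
    {"linear":[0.04,0,0],"dr":[0,0,0],"jaw":0},
    {"linear":[0.04,0,0],"dr":[0,0,0],"jaw":0},
    {"linear":[0.04,0,0],"dr":[0,0,0],"jaw":0},
    {"linear":[0.04,0,0],"dr":[0,0,0],"jaw":0},
    {"linear":[0.02,0,0],"dr":[0,0,0],"jaw":0},
    {"linear":[0,0,0],"dr":[0,0,0],"jaw":0},
    {"linear":[0,0,0],"dr":[0,0,0],"jaw":0},
  ],
)

```text
clock: 23.38
tcp_pos: [0.4824, 0.3103, 0.2486]
orientation: [1.847, 2.537, -0.004]
contact_force: [0.6, 0.3, 0.4]
grip_width: 0.0853
```

```bash
python3 plan.py 0.551 0.1115 0.25 18.5 1;python3 -c "
from ov import *
a=grab('top','top19.png');b=grab('side','side19.png')
z=lambda I:cv2.resize(I,None,fx=4,fy=4,interpolation=2)
cv2.imwrite('pics/c21.png',np.vstack([np.hstack([z(a[180:250,170:270]),z(a[190:260,330:430])]),np.hstack([z(b[165:240,230:330]),z(b[255:330,225:325])])]))"
```

```text
clock 23.38 pos [0.4824 0.3103 0.2486] yaw 17.88 tilt 0.24 F [0.6 0.3 0.4] M [-0.03  0.01 -0.05] w 0.0853 j7 -0.21
dr/row [-0.    0.24 -0.62]
[-0.2102, 0.0042, -0.0005]
```

View pics/c21.png

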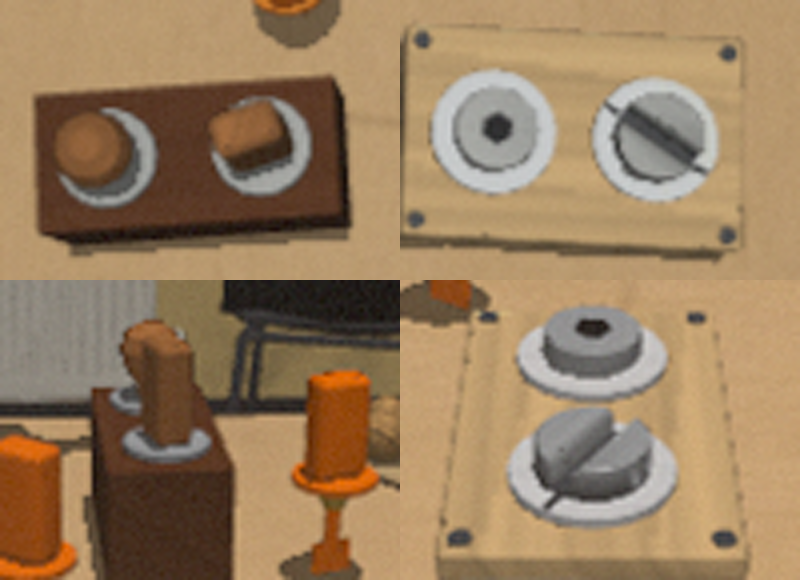

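The driver stands upright in its own well at (234,213) top. The slot is in line with both marks at (394,225). The arm is clear, so I'm handing in.

```bash
python3 -c "
from bench import job
print(job.hand_in())"
```

```text
the job is handed in; nothing more can be done
None
```

I took the flat-bladed driver out of its stand and set its blade in the slotted screw. I turned the screw clockwise until the moment reached 0.58 N m at the stop. Then I put the driver back in its own well, let go and handed the job in at about 23.5 s of the 51 s allowed.

**Last checks:**
- **Screw:** the slot is in line with both dark marks in the top and side views.
- **Driver:** it stands upright, with its collar on the stand within about 2 mm of where it began.
- **Arm:** the jaws are open, 0.2 m away from the driver, and the force is about zero.

**What disagreed:**
- **Fingertip height:** in the camera views the fingertips were about 29 mm higher than the TCP reading implied. I set the grasp depth from the picture and the force reading instead.
- **Camera positions:** screw and driver positions from the two views differed by about 2 mm.
- **Driver angle:** the driver turned a few degrees in the grip at the stop, so it may stand slightly rotated about its own axis.

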